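# Blow out the cut pipe samples and gauge the check piece

### The job

Lay every blue pipe sample in a bay of its own on the blow-off tray, end towards its nozzle, then squeeze the air gun's trigger: stay at the soft-air stage for a second, then press on past the pressure point to full air, keep it fully pressed for two seconds and let go. Next put the check sample, the one with the white nuts, across the rests of the bench caliper, slide the caliper closed by its thumb grip, gently and without rocking the jaw, until both jaws touch the pipe, and keep it so for a second. Open the caliper wide again and lay the check sample back in a free bay, so that all samples end up on the tray, and leave the other things on the bench alone.

Things in the scene. Friction and masses are not known exactly. Their poses are not given: they have to be found in the camera images.
- check: the check sample (always there): blue pipe sample lying down: plain pipe 32 mm in diameter and 104 mm long between two white hexagon end nuts (46 mm across flats, 53 mm across corners, 24 mm long each), 150 mm long over all, 160 g. The origin is its centre, on the axis half-way along (23 mm above whatever its nuts lie flat on); its y axis runs along the pipe (either end is the same).
- pipe1: a blue pipe sample lying down: plain pipe 32 mm in diameter and 104 mm long between two black hexagon end nuts (46 mm across flats, 53 mm across corners, 24 mm long each), 150 mm long over all, 160 g. The origin is its centre, on the axis half-way along (23 mm above whatever its nuts lie flat on); its y axis runs along the pipe (either end is the same). It may be absent.
- pipe2: another sample like pipe1, black nuts, same size and axes. It may be absent.
- pipe3: another sample like pipe1, black nuts, same size and axes. It may be absent.
- bay0 (a point): bay 0 of the blow-off tray (aluminium plate 350 x 400 mm, top 6 mm above the bench). The point is where the centre of a sample lying properly in the bay belongs, 41 mm above the bench; the y axis runs along the sample, towards the brass nozzle (tip 89 mm from the point) and the blue header pipe behind it (125 mm off, top 61 mm above the bench).
- bay1 (a point): bay 1: as bay 0, 78 mm along the tray's x axis from it (bay 2 and 3 follow at 78 mm). In every bay the nuts rest on two grey cross rails (tops 18 mm above the bench, 26 mm wide, centred 61 mm to either side of the point along y); between the rails the space under the pipe is open down to the plate.
- bay2 (a point): bay 2: as the others. On the rails stand dividers between the bays, 14 mm high and 8 mm wide, at 78 mm spacing; there are none between the rails, where fingers go in.
- bay3 (a point): bay 3: as the others.
- squeeze (a point): where to squeeze the air gun, 80 mm above the bench, along y. The orange gun lies on its side; its fixed handle (26 mm deep, 28 high, along x) has its back 30 mm towards +y of the point; the front of the black rounded trigger pad is 30 mm towards -y. 60 mm over both when released, 54 at the end of soft, 48 at full air. Only the trigger gives, so the middle shifts up to 6 mm towards +y.
- air_soft (a joint): first stage of the trigger, rad: 0 released, 0.10 at its end (soft air, pad moved 6 mm); about 2 N at the pad starts it and 4.5 N reaches its end, where the pressure point is felt. It springs back when let go. Beside handle and trigger 30 mm are free for fingers, and 74 mm below the squeeze point to the plate.
- air_full (a joint): second stage of the trigger, rad: stays at 0 until the pad is pressed with about 12 N, full air at 0.10 (about 16 N, pad another 6 mm in). It springs back when let go.
- rest (a point): bench caliper: where the centre of a sample belongs for gauging, 65 mm above the bench, y axis along the sample, x towards the fixed jaw. The nuts lie flat on two grey rests (tops 42 mm above the bench, 18 mm wide, centred 66 mm to either side along y, reaching from x -30 to +20 mm). Between them the pipe's middle is free for fingers (plate top at 12 mm).
- jaw (a joint): travel of the sliding jaw along the caliper's x axis, m: 0 wide open (75 mm between the jaw faces), grows as it is closed; a 32 mm pipe is touched on both sides at 0.043. About 1 N of friction; it stays where it is left.
- jaw_rock (a joint): rocking of the sliding jaw on its beam, rad: 0 upright; springs back (5 N m per rad about the beam line, 31 mm above the bench).
- jaw_grip (a point): centre of the black thumb grip on top of the caliper's slider, 57 mm above the bench: 16 mm wide along y, 22 mm long along x, 22 mm high, 46 mm behind (-x of) the sliding jaw's face. The slider's body below it is 60 mm long, 18 mm wide, its top 47 mm above the bench. Pinch it along y, move it along x.
- jaw_blade: the upright sliding jaw, 8 mm thick along y, top 88 mm above the bench. Origin under its measuring face, on the beam line (31 mm above the bench). Beam and jaws lie 42 mm towards +y of the rest point; the beam passes below the pipe (top 40 mm above the bench).
- anvil: the caliper's fixed upright jaw, 8 mm thick along y, top 88 mm above the bench; its face is 16 mm towards +x of the rest point, so it just touches a pipe lying there. Origin on the bench, 4 mm towards -x of the rest point.
- valve: bystander: black ball valve with grey-blue nuts and blue lever, 110 mm.
- elbow: bystander: white pipe elbow, 70 mm.
- screwdriver: bystander: red screwdriver.
- spanner: bystander: steel spanner.
- jar: bystander: white jar with blue lid, 70 mm high.
- beaker: bystander: clear beaker, 90 mm high.
- offcut: bystander: short blue pipe ring, 50 mm.
Mind the look-alikes: they are no part of the job. What is shaped like the pipe3 but pink is not meant.

How it is judged (in metres and radians):
On the way, in this order (a step that is already met when the one before it is completed fails the run):
1. every sample lies in a bay of the tray, let go ((horizontal distance between check and bay0 below 0.02 m or horizontal distance between check and bay1 below 0.02 m or horizontal distance between check and bay2 below 0.02 m or horizontal distance between check and bay3 below 0.02 m) and angle between the y axis of each of check, pipe1, pipe2, pipe3 and the y axis of bay0, either way round below 0.12 rad and z of each of check, pipe1, pipe2, pipe3 in the frame of bay0 below 0.006 m and linear speed of each of check, pipe1, pipe2, pipe3 below 0.03 m/s and (horizontal distance between pipe1 and bay0 below 0.02 m or horizontal distance between pipe1 and bay1 below 0.02 m or horizontal distance between pipe1 and bay2 below 0.02 m or horizontal distance between pipe1 and bay3 below 0.02 m) and (horizontal distance between pipe2 and bay0 below 0.02 m or horizontal distance between pipe2 and bay1 below 0.02 m or horizontal distance between pipe2 and bay2 below 0.02 m or horizontal distance between pipe2 and bay3 below 0.02 m) and (horizontal distance between pipe3 and bay0 below 0.02 m or horizontal distance between pipe3 and bay1 below 0.02 m or horizontal distance between pipe3 and bay2 below 0.02 m or horizontal distance between pipe3 and bay3 below 0.02 m) and contact force between the fingers and check below 0.2 N and contact force between the fingers and pipe1 below 0.2 N and contact force between the fingers and pipe2 below 0.2 N and contact force between the fingers and pipe3 below 0.2 N), for 0.2 s.
2. with the samples in the bays, the trigger is held in its first stage (soft air) (value of joint air_soft above 0.075 rad and value of joint air_full below 0.02 rad and (horizontal distance between check and bay0 below 0.02 m or horizontal distance between check and bay1 below 0.02 m or horizontal distance between check and bay2 below 0.02 m or horizontal distance between check and bay3 below 0.02 m) and angle between the y axis of each of check, pipe1, pipe2, pipe3 and the y axis of bay0, either way round below 0.12 rad and z of each of check, pipe1, pipe2, pipe3 in the frame of bay0 below 0.006 m and linear speed of each of check, pipe1, pipe2, pipe3 below 0.03 m/s and (horizontal distance between pipe1 and bay0 below 0.02 m or horizontal distance between pipe1 and bay1 below 0.02 m or horizontal distance between pipe1 and bay2 below 0.02 m or horizontal distance between pipe1 and bay3 below 0.02 m) and (horizontal distance between pipe2 and bay0 below 0.02 m or horizontal distance between pipe2 and bay1 below 0.02 m or horizontal distance between pipe2 and bay2 below 0.02 m or horizontal distance between pipe2 and bay3 below 0.02 m) and (horizontal distance between pipe3 and bay0 below 0.02 m or horizontal distance between pipe3 and bay1 below 0.02 m or horizontal distance between pipe3 and bay2 below 0.02 m or horizontal distance between pipe3 and bay3 below 0.02 m)), for 0.4 s.
3. then pressed through to the second stage (full air) and held (value of joint air_full above 0.08 rad and (horizontal distance between check and bay0 below 0.02 m or horizontal distance between check and bay1 below 0.02 m or horizontal distance between check and bay2 below 0.02 m or horizontal distance between check and bay3 below 0.02 m) and angle between the y axis of each of check, pipe1, pipe2, pipe3 and the y axis of bay0, either way round below 0.12 rad and z of each of check, pipe1, pipe2, pipe3 in the frame of bay0 below 0.006 m and linear speed of each of check, pipe1, pipe2, pipe3 below 0.03 m/s and (horizontal distance between pipe1 and bay0 below 0.02 m or horizontal distance between pipe1 and bay1 below 0.02 m or horizontal distance between pipe1 and bay2 below 0.02 m or horizontal distance between pipe1 and bay3 below 0.02 m) and (horizontal distance between pipe2 and bay0 below 0.02 m or horizontal distance between pipe2 and bay1 below 0.02 m or horizontal distance between pipe2 and bay2 below 0.02 m or horizontal distance between pipe2 and bay3 below 0.02 m) and (horizontal distance between pipe3 and bay0 below 0.02 m or horizontal distance between pipe3 and bay1 below 0.02 m or horizontal distance between pipe3 and bay2 below 0.02 m or horizontal distance between pipe3 and bay3 below 0.02 m)), for 1 s.
4. the caliper is closed on the check sample until both jaws touch it, jaw upright, pipe square across the caliper (contact force between each of jaw_blade, anvil and check above 0.5 N and value of joint jaw_rock between -0.035 and 0.035 rad and horizontal distance between check and rest below 0.02 m and angle between the y axis of check and the y axis of rest, either way round below 0.1 rad and z of check in the frame of rest below 0.006 m), for 0.3 s.
At the end, for the whole second after the job is handed in: All samples lie at rest flat in bays of the tray (centre within 20 mm of a bay's point, square to within 0.12 rad), the trigger is released and the caliper is open to at least 55 mm between its jaws ((horizontal distance between check and bay0 below 0.02 m or horizontal distance between check and bay1 below 0.02 m or horizontal distance between check and bay2 below 0.02 m or horizontal distance between check and bay3 below 0.02 m) and angle between the y axis of each of check, pipe1, pipe2, pipe3 and the y axis of bay0, either way round below 0.12 rad and z of each of check, pipe1, pipe2, pipe3 in the frame of bay0 below 0.006 m and linear speed of each of check, pipe1, pipe2, pipe3 below 0.03 m/s and (horizontal distance between pipe1 and bay0 below 0.02 m or horizontal distance between pipe1 and bay1 below 0.02 m or horizontal distance between pipe1 and bay2 below 0.02 m or horizontal distance between pipe1 and bay3 below 0.02 m) and (horizontal distance between pipe2 and bay0 below 0.02 m or horizontal distance between pipe2 and bay1 below 0.02 m or horizontal distance between pipe2 and bay2 below 0.02 m or horizontal distance between pipe2 and bay3 below 0.02 m) and (horizontal distance between pipe3 and bay0 below 0.02 m or horizontal distance between pipe3 and bay1 below 0.02 m or horizontal distance between pipe3 and bay2 below 0.02 m or horizontal distance between pipe3 and bay3 below 0.02 m) and value of joint jaw below 0.02 m and value of joint each of air_soft, air_full below 0.03 rad); the robot touches nothing.
It fails at once if a bystander is shoved more than 50 mm (distance of any of valve, elbow, screwdriver, spanner, jar, beaker, offcut from where it was at the start of the episode above 0.05 m).
It fails at once if the caliper jaw is forced on the pipe with more than 25 N (contact force between jaw_blade and check above 25 N).
Of pipe1, pipe2, pipe3 only 1 to 3 are there at a start; the rules pass over those that are not, and their reading is None.
At some moment in a run one of check, pipe1, pipe2, pipe3 may be knocked a few centimetres aside while the robot is not near it.
Once in a run the grip may slacken for a moment while it holds something.
It also fails if it takes over 210 s, if anything falls off the work surface, if the arm or the gripper's body presses on something with over 40 N, if the wrist force passes 120 N, or if a joint passes its speed limit or range.

### The arm

A 6-joint arm with a two-finger parallel gripper is mounted at the origin on the work surface. World frame = base frame: x ahead of the robot, y to its left, z up, the work surface at z = 0. Lengths are in m, angles in degrees, forces in N, time in s.
With the tool pointing down it reaches from about 0.325 to 0.775 m from the base axis. Payload 5.5 kg.
Tool frame: the origin (TCP) lies at the centre of the arm's flange, where the gripper is bolted on; the fingertips stand 182 mm ahead of it and the grasp point (between the pads) lies 163 mm ahead of it; z points along the fingers, y is the direction in which the jaws open and shut (so a half turn about z gives the same grasp; the last joint's range is limited). The gripper opens to 88 mm and grips with 3 to 60 N. Pads are 20 mm wide; open, the fingers measure 115 mm over their backs; the gripper's body (75 mm by 178 mm) begins 61 mm behind the grasp point.
Start: joints at [-78.134, 5.22, 70.514, -0, 104.267, -3.249], TCP at [0.156, -0.579, 0.405] pointing down, gripper open.
Joint ranges: [-164.24, 164.24], [-49.07, 125.15], [9.68, 141.18], [-86.29, 266.29], [3.28, 154.24], [-151.56, 151.56]. Speed limits (degrees/s): [147.25, 147.25, 172.46, 180, 180, 180].

### API

Orientations are given as [roll, pitch, yaw] about the fixed x, y, z axes, in that order (R = Rz(yaw) Ry(pitch) Rx(roll)).
In Python, from station import r gives the robot as it stands. The module is installed in compiled form; this text tells all that it offers. Calls block until the motion is done:
- r.reach(position, orientation): joint-space move of the TCP to a pose.
- r.servo_line(position, rotation=None, speed=0.15): straight line of the TCP; rotation=None keeps the orientation; speed is the mean speed in m/s.
- r.move_joints(angles): joint-space move.
- r.let_go() and r.grab(squeeze=None): open the fingers fully, or close them until they stop; squeeze is the grip in N (None keeps the last).
- r.wait(seconds).
- r.inverse_kinematics(position, orientation): joint angles nearest the present ones, or None.
- r.sense(): the state.
- r.snapshot(name): name is "scene" or "side" or "wrist"; returns a dict with "frame" (384x512x3 uint8, red, green, blue), "fx", "fy", "cx", "cy" (pixels), "dist_coeffs" ([k1, k2, p1, p2, k3] as OpenCV has them; the pictures are not rectified), "R" (3x3) and "t" (3): a world point X has camera coordinates R X + t. Camera axes: x right, y down, z forward; pixel columns grow to the right and rows downward; lengths in m; the calibration is good to about 2 mm. A picture is of the moment at which its call begins. There is no depth.
A pose or a line that the arm cannot do raises r.IKError and nothing moves.
- r.hand_in(): hands the job in, once; it reports no verdict.
The state is a dict: "clock": time; "joints": joint angles; "joint_vel": joint speeds; "joint_torque": joint torques, N m; "tcp_pos": TCP position; "orientation": TCP orientation; "contact_force": force on the tool from outside, world axes, zero at the start; "torque": the same for the moment, N m; "opening": finger opening in m.
Only numpy, scipy, OpenCV 4.12 (cv2) and the standard library are available. Lean on these libraries where they do the work, as an engineer would, in place of code of your own. Each camera call takes 0.05 s, during which the arm holds its last target.

## Working session

There is one attempt and no reset: what is moved stays moved. The work goes in short steps, each a Python script; the robot and the scene stay as the last script left them, time stands still between calls to the robot, and variables do not carry over. Pictures are saved under pics/ and viewed, and the job is handed in when it is done.

```bash
ls; mkdir -p pics; python3 - <<'E'
from station import r
import cv2
s=r.sense(); print(s)
for n in ["scene","side","wrist"]:
    d=r.snapshot(n); cv2.imwrite(f"pics/{n}0.png",cv2.resize(d["frame"][:,:,::-1],(800,600),interpolation=cv2.INTER_CUBIC))
    cv2.imwrite(f"pics/raw_{n}0.png",d["frame"][:,:,::-1])
    print(n,d["fx"],d["fy"],d["cx"],d["cy"],d["dist_coeffs"],d["R"],d["t"])
E
```

```text
pics
{'clock': 0.0, 'joints': array([-7.81352313e+01,  5.26431529e+00,  7.05815014e+01, -1.29577820e-03,
        1.04266506e+02, -3.24712153e+00]), 'joint_vel': array([-0.01719576,  0.00796443,  0.03724694,  0.04638795, -0.11490442,
        0.02079522]), 'joint_torque': array([ 1.62789449e-03, -4.46454513e+01, -4.06443429e+01,  6.98510022e-02,
        2.94721616e-02, -1.34627758e-04]), 'tcp_pos': array([ 0.15644603, -0.57930881,  0.40349765]), 'orientation': array([-1.79887787e+02, -5.10781675e-03,  1.51115671e+01]), 'contact_force': array([-0.08635742, -0.46623242, -0.39645979]), 'torque': array([-0.0359431 ,  0.01026661, -0.02495264]), 'opening': 0.08787628392567874}
scene 454.6531468322689 454.6531468322689 248.5294760613964 194.02057110397962 [-0.1452406  0.         0.         0.         0.       ] [[ 0.71592308  0.69809598  0.01077724]
 [ 0.39077684 -0.38786869 -0.83477622]
 [-0.57857377  0.60184706 -0.55048389]] [-0.36716246 -0.09108741  1.92294544]
side 367.35847010006984 367.35847010006984 255.811076506319 187.85857527072093 [-0.02085002  0.          0.          0.          0.        ] [[-0.9450564  -0.32688047 -0.00419043]
 [-0.22038328  0.64652132 -0.73037072]
 [ 0.24145312 -0.68931803 -0.6830381 ]] [0.45639777 0.15141832 1.32211578]
wrist 301.1908147831401 301.1908147831401 255.8770053491511 192.94220762649996 [-0.06179047  0.          0.          0.          0.        ] [[ 0.26148209 -0.96520568 -0.00226321]
 [-0.93108607 -0.25285537  0.26295037]
 [-0.25437345 -0.06664957 -0.96480671]] [-0.59962885 -0.03269297  0.39004916]
```

View pics/scene0.png

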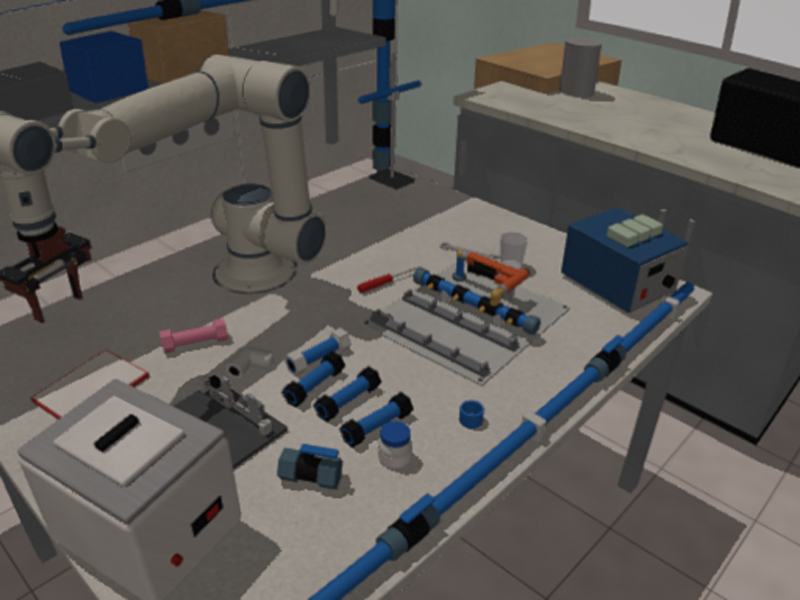

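View pics/side0.png

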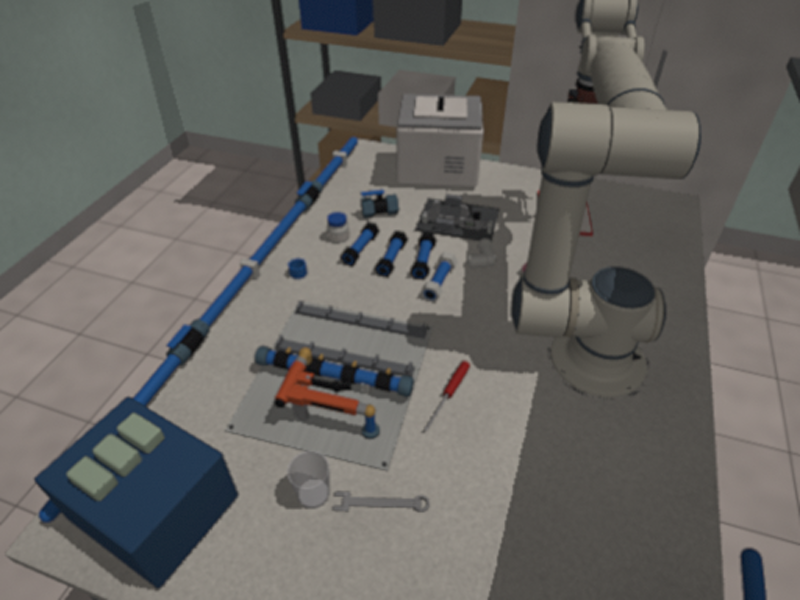

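View pics/wrist0.png

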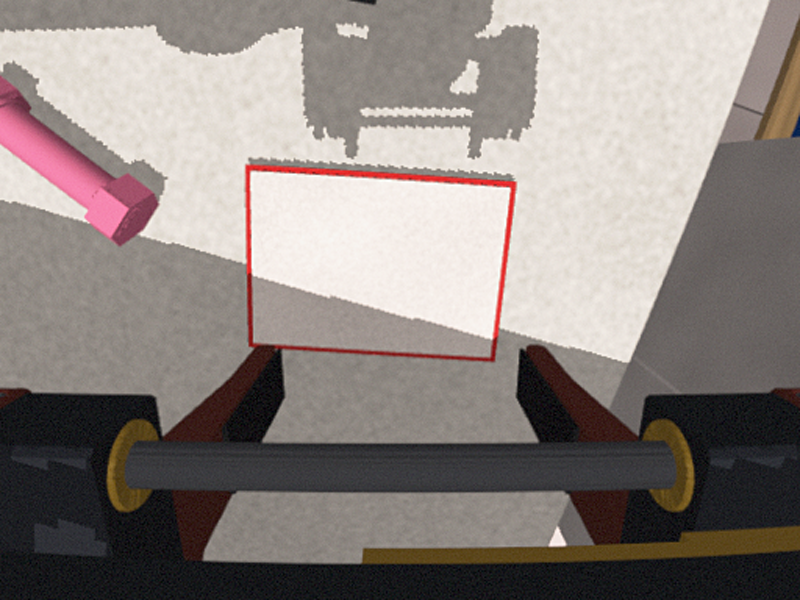

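Candidates, in 800x600 scene pixels:
- White-nut blue pipe at (318,352), which is the check sample.
- Three black-nut blue pipes at (313,380), (347,395) and (376,420), which are pipe1 to pipe3.
- Look-alikes I will leave alone: pink dumbbell (195,335), offcut ring (471,414), valve (310,467), and the tray's header pipe (475,300).

I'll check the choice in a close crop and get rough positions.

```bash
cat > h.py <<'E'
import numpy as np, cv2
from scipy.spatial.transform import Rotation as Ro
def K(d): return np.array([[d["fx"],0,d["cx"]],[0,d["fy"],d["cy"]],[0,0,1.]])
def ray(d,p):
    p=np.asarray(p,float).reshape(-1,1,2)
    n=cv2.undistortPoints(p,K(d),np.array(d["dist_coeffs"],float)).reshape(-1,2)
    R=np.array(d["R"]);t=np.array(d["t"])
    v=np.c_[n,np.ones(len(n))]@R
    return -R.T@t, v/np.linalg.norm(v,axis=1,keepdims=True)
def plane(d,p,z):
    c,v=ray(d,p); return c+v*((z-c[2])/v[:,2])[:,None]
def tri(obs):
    A=np.zeros((3,3));b=np.zeros(3);L=[]
    for d,p in obs:
        c,v=ray(d,p);v=v[0];P=np.eye(3)-np.outer(v,v);A+=P;b+=P@c;L.append((c,v))
    x=np.linalg.solve(A,b)
    return x,[np.linalg.norm(np.cross(x-c,v)) for c,v in L]
def proj(d,X):
    X=np.asarray(X,float).reshape(-1,3)
    return cv2.projectPoints(X,cv2.Rodrigues(np.array(d["R"]))[0],np.array(d["t"],float),K(d),np.array(d["dist_coeffs"],float))[0].reshape(-1,2)
def save(d,name):
    np.save(f"pics/{name}.npy",d,allow_pickle=True)
    cv2.imwrite(f"pics/{name}.png",cv2.resize(d["frame"][:,:,::-1],(800,600),interpolation=cv2.INTER_CUBIC))
def load(name): return np.load(f"pics/{name}.npy",allow_pickle=True).item()
E
python3 - <<'E'
from station import r
from h import *
sc=r.snapshot("scene");sd=r.snapshot("side");save(sc,"sc1");save(sd,"sd1")
k=512/800
S={'check':(318,352),'p1':(313,380),'p2':(347,395),'p3':(376,420),'headerL':(421,276),'headerR':(532,323),'railfarL':(372,320),'railR':(485,370),'ring':(471,410),'valve':(310,467),'jar':(397,432),'caliperC':(235,425),'pink':(195,335),'gun':(497,270),'beaker':(513,262),'elbow':(250,365)}
for n,p in S.items(): print(n,plane(sc,np.array(p)*k,0.03).round(3)[0])
for n,p in {'check':(438,278),'p1':(423,255),'p2':(392,253),'p3':(360,243),'headerL':(405,383),'headerR':(264,355),'screw':(450,385),'cal':(460,215),'gunknob':(370,412),'beaker':(310,490)}.items(): print('side',n,plane(sd,np.array(p)*k,0.03).round(3)[0])
print([ -np.array(d["R"]).T@d["t"] for d in(sc,sd)])
f=sc["frame"][200:310,100:310,::-1]; cv2.imwrite("pics/crop1.png",cv2.resize(f,(800,419),interpolation=cv2.INTER_CUBIC))
E
```

```text
check [ 0.433 -0.142  0.03 ]
p1 [ 0.499 -0.213  0.03 ]
p2 [ 0.585 -0.195  0.03 ]
p3 [ 0.68  -0.206  0.03 ]
headerL [0.376 0.262 0.03 ]
headerR [0.705 0.29  0.03 ]
railfarL [0.429 0.03  0.03 ]
railR [0.735 0.07  0.03 ]
ring [ 0.794 -0.051  0.03 ]
valve [ 0.684 -0.38   0.03 ]
jar [ 0.732 -0.201  0.03 ]
caliperC [ 0.496 -0.412  0.03 ]
pink [ 0.185 -0.302  0.03 ]
gun [0.497 0.428 0.03 ]
beaker [0.502 0.494 0.03 ]
elbow [ 0.365 -0.278  0.03 ]
side check [ 0.419 -0.12   0.03 ]
side p1 [ 0.484 -0.197  0.03 ]
side p2 [ 0.566 -0.178  0.03 ]
side p3 [ 0.665 -0.191  0.03 ]
side headerL [0.391 0.231 0.03 ]
side headerR [0.718 0.259 0.03 ]
side screw [0.298 0.205 0.03 ]
side cal [ 0.436 -0.409  0.03 ]
side gunknob [0.435 0.326 0.03 ]
side beaker [0.477 0.523 0.03 ]
[array([ 1.41102073, -0.93633438,  0.98646988]), array([0.14546272, 0.96265058, 1.01555946])]
```

View pics/crop1.png

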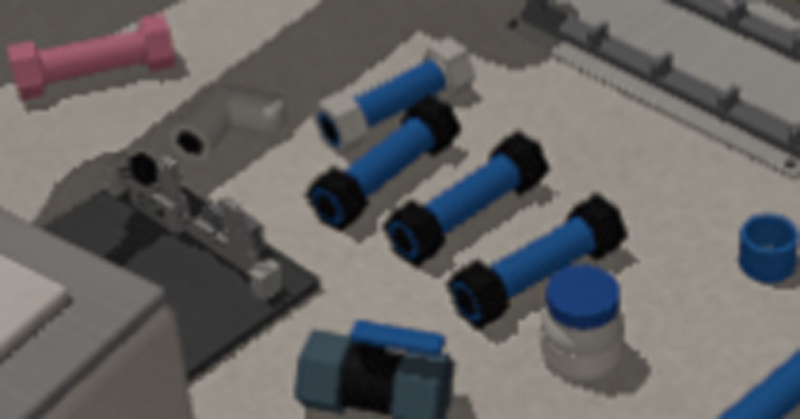

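The crop confirms it: the white-nut pipe is at crop (395,95), three black-nut pipes sit beside it, and the caliper is at left (190,210). Next come wrist views over the samples, caliper and tray.

```bash
python3 - <<'E'
from station import r
from h import *
s=r.sense(); d=r.snapshot("wrist")
Rt=Ro.from_euler('xyz',s['orientation'],degrees=True).as_matrix()
c=-d["R"].T@d["t"]; print("cam in tool",Rt.T@(c-s['tcp_pos']),"axis",Rt.T@d["R"][2])
for i,(p,yaw) in enumerate([([0.45,-0.28,0.45],0),([0.52,-0.22,0.45],0),([0.47,0.10,0.48],0),([0.47,0.28,0.48],0)]):
    try:
        q=r.inverse_kinematics(p,[180,0,yaw]); print(q)
        r.reach(p,[180,0,yaw]); save(r.snapshot("wrist"),f"w{i}"); print(r.sense()['clock'])
    except r.IKError as e: print(i,e)
a=[cv2.resize(load(f"w{i}")["frame"][:,:,::-1],(400,300)) for i in range(4)]
cv2.imwrite("pics/wm.png",np.vstack([np.hstack(a[:2]),np.hstack(a[2:])]))
E
```

```text
cam in tool [0.07149099 0.00041355 0.02008805] axis [-2.63053052e-01 -3.19658767e-04  9.64781317e-01]
[-3.55688958e+01 -4.76196876e+00  7.59031191e+01 -2.54444375e-14
  1.08858850e+02  5.44311042e+01]
1.9083
[-2.63843740e+01  5.47291006e-01  7.07237248e+01 -2.54444375e-14
  1.08728984e+02  6.36156260e+01]
2.4167
[ 7.95403347e+00 -1.13924964e+01  7.88219845e+01 -2.54444375e-14
  1.12570512e+02  9.79540335e+01]
3.7
[ 2.72210454e+01 -1.30356358e+00  6.94827158e+01 -2.54444375e-14
  1.11820848e+02  1.17221045e+02]
4.5
```

View pics/wm.png

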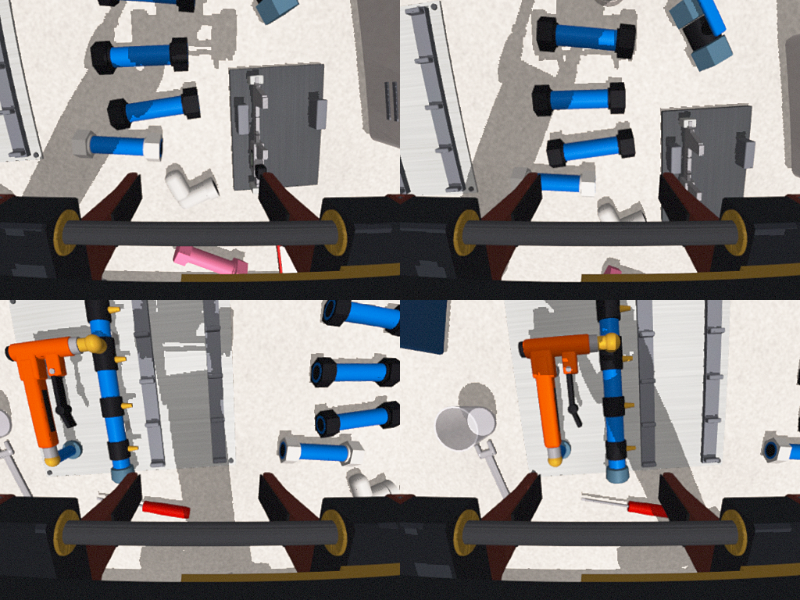

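View pics/w0.png

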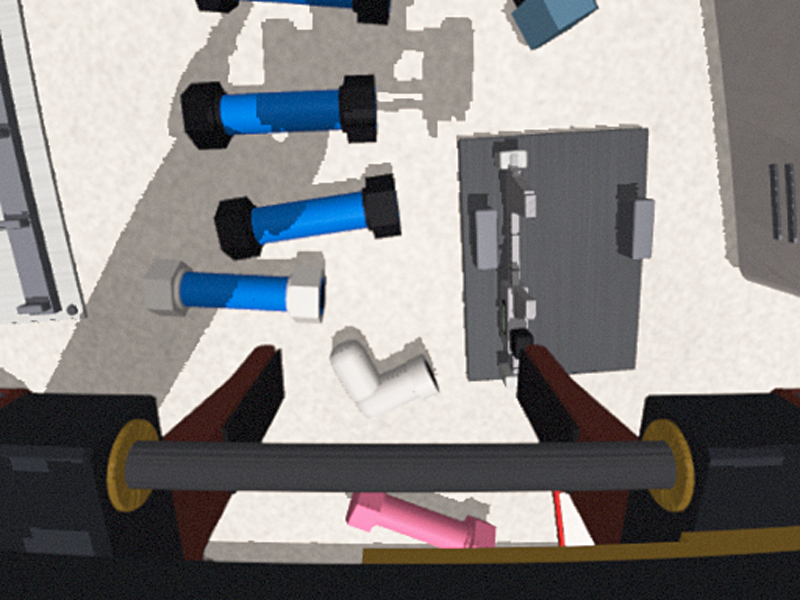

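View pics/w3.png

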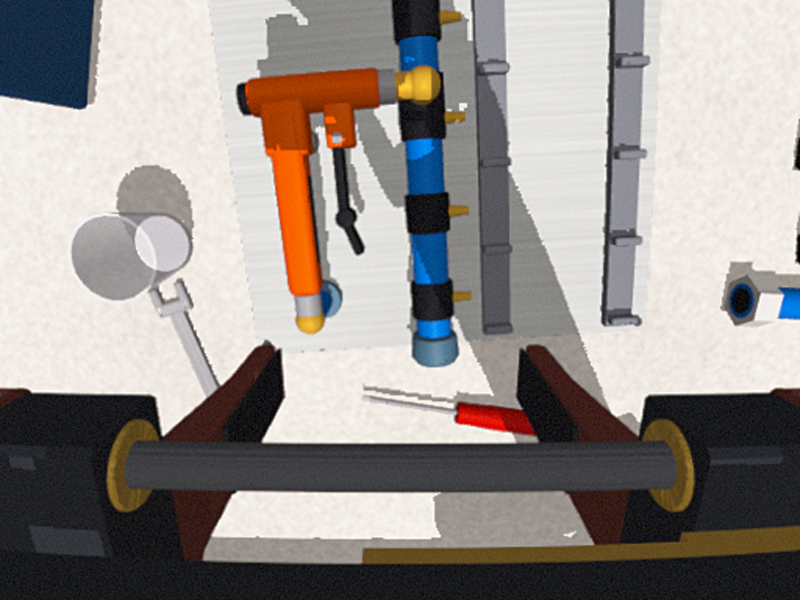

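View pics/w2.png

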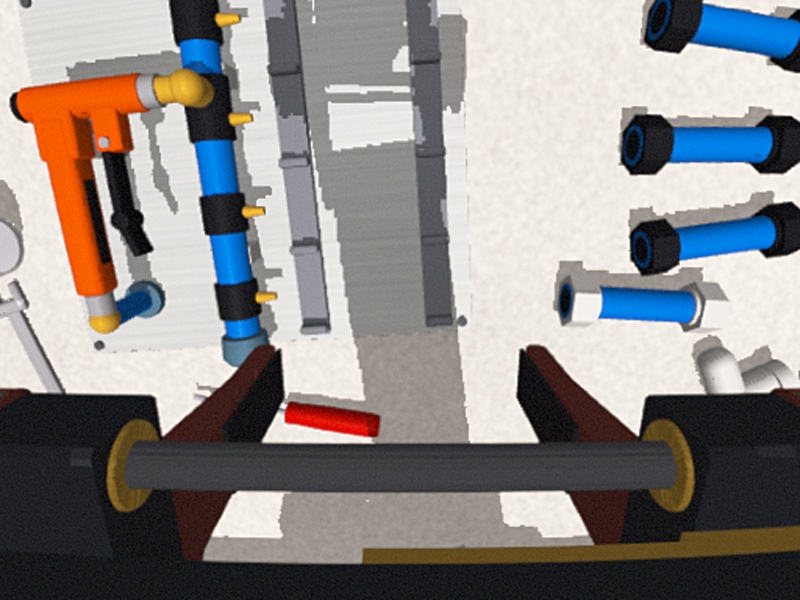

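View pics/w1.png

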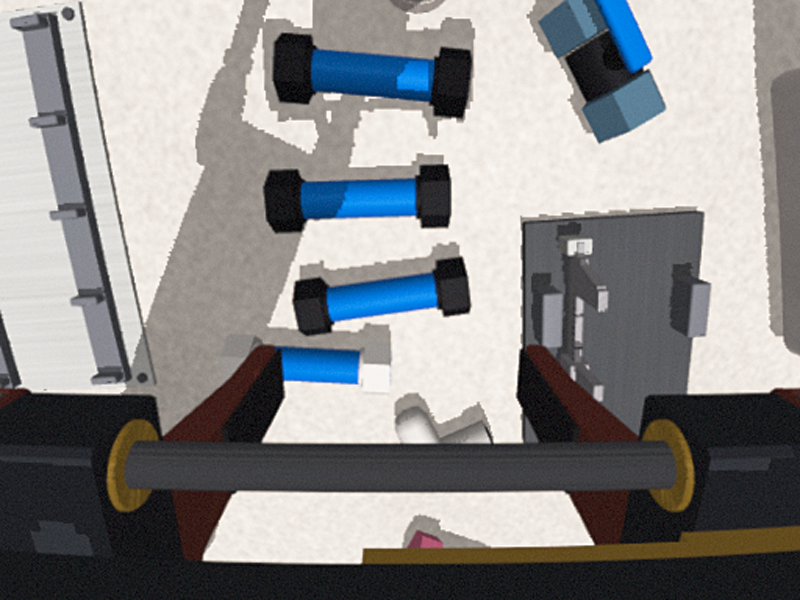

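The views are clear. Up in the image is +x and left is +y. In w1 the black-nut samples are at (370,72), (360,198) and (382,295), with check below them at (325,365). In w0 the caliper is at (515,250), and in w3 the tray dividers, gun and nozzles show clearly. p1's nut is close to check, so I'll pick in the order p3, p2, p1, check. Now I measure.

```bash
cat >> h.py <<'E'
def blues(d,amin=250,pink=False):
    """blue pipe segments: list of (centre px, end1, end2, width, length)"""
    hsv=cv2.cvtColor(d["frame"],cv2.COLOR_RGB2HSV)
    m=cv2.inRange(hsv,(98,150,60),(118,255,255)); m=cv2.morphologyEx(m,cv2.MORPH_OPEN,np.ones((3,3),np.uint8))
    out=[]
    for c in cv2.findContours(m,cv2.RETR_EXTERNAL,cv2.CHAIN_APPROX_NONE)[0]:
        if cv2.contourArea(c)<amin: continue
        rc=cv2.minAreaRect(c);b=cv2.boxPoints(rc)
        e=[np.linalg.norm(b[0]-b[1]),np.linalg.norm(b[1]-b[2])]
        if e[0]<e[1]: m1,m2=(b[0]+b[1])/2,(b[2]+b[3])/2
        else: m1,m2=(b[1]+b[2])/2,(b[3]+b[0])/2
        out.append((np.array(rc[0]),m1,m2,min(e),max(e)))
    return out
E
python3 - <<'E'
from h import *
k=512/800
for n in ["w0","w1","w2"]:
    d=load(n);print(n)
    for c,a,b,w,l in blues(d):
        P=plane(d,[c,a,b],0.025);v=P[2]-P[1];v=v*np.sign(v[1])
        print((c/k).round(),round(w/k),round(l/k),P[0].round(4),"len",np.linalg.norm(v).round(3),"ang(y->)",np.degrees(np.arctan2(-v[0],v[1])).round(1))
w2,w3=load("w2"),load("w3")
A3=[(493,67),(497,160),(497,248),(498,328)];A2=[(285,70),(295,160),(305,248),(315,328)]
B3=[(632,60),(629,152),(627,240),(624,320)];B2=[(425,58),(430,150),(435,238),(438,320)]
N3=[(453,15),(458,117),(461,210),(464,295)];N2=[(230,18),(243,118),(257,211),(269,296)]
for p,q in [*zip(A2,A3),*zip(B2,B3),*zip(N2,N3)]: 
    x,e=tri([(w2,np.array(p)*k),(w3,np.array(q)*k)]); print(p,q,x.round(4),np.array(e).round(4))
E
```

```text
w0
[232. 291.] 34 106 [ 0.4207 -0.1316  0.025 ] len 0.096 ang(y->) -3.0
[307. 217.] 36 114 [ 0.4852 -0.2022  0.025 ] len 0.098 ang(y->) 8.4
[279. 112.] 40 120 [ 0.5709 -0.1825  0.025 ] len 0.099 ang(y->) 2.2
w1
[319. 365.] 32 77 [ 0.4202 -0.1456  0.025 ] len 0.072 ang(y->) -3.0
[381. 297.] 34 110 [ 0.4855 -0.2038  0.025 ] len 0.098 ang(y->) 8.5
[358. 198.] 36 116 [ 0.5715 -0.185   0.025 ] len 0.098 ang(y->) 1.3
[371.  74.] 41 123 [ 0.6688 -0.1974  0.025 ] len 0.098 ang(y->) -5.1
[624.  32.] 29 82 [ 0.7039 -0.3987  0.025 ] len 0.063 ang(y->) -58.5
w2
[647. 305.] 31 94 [ 0.4199 -0.1431  0.025 ] len 0.096 ang(y->) -2.8
[231. 258.] 35 53 [0.4659 0.2577 0.025 ] len 0.05 ang(y->) -86.2
[726. 236.] 34 100 [ 0.4876 -0.2121  0.025 ] len 0.1 ang(y->) 7.4
[216. 166.] 37 57 [0.5495 0.2638 0.025 ] len 0.049 ang(y->) -86.9
[721. 145.] 36 102 [ 0.5711 -0.1939  0.025 ] len 0.099 ang(y->) 1.7
[200.  55.] 33 41 [0.6428 0.2703 0.025 ] len 0.036 ang(y->) -1.7
[747.  32.] 41 105 [ 0.6675 -0.2047  0.025 ] len 0.1 ang(y->) -4.7
(285, 70) (493, 67) [0.6312 0.1978 0.0216] [0.0011 0.0011]
(295, 160) (497, 160) [0.5542 0.1918 0.0259] [0. 0.]
(305, 248) (497, 248) [0.4747 0.1873 0.0229] [0. 0.]
(315, 328) (498, 328) [0.3955 0.1818 0.0219] [0. 0.]
(425, 58) (632, 60) [0.6394 0.0769 0.0239] [0.0009 0.0009]
(430, 150) (629, 152) [0.5626 0.0716 0.024 ] [0.0002 0.0002]
(435, 238) (627, 240) [0.484  0.0661 0.0275] [0.0004 0.0004]
(438, 320) (624, 320) [0.4073 0.0623 0.0335] [0.0001 0.0001]
(230, 18) (453, 15) [0.6665 0.2357 0.0444] [0.0003 0.0003]
(243, 118) (458, 117) [0.5882 0.2298 0.0452] [0. 0.]
(257, 211) (461, 210) [0.5108 0.2246 0.0412] [0.0003 0.0003]
(269, 296) (464, 295) [0.4335 0.2193 0.0413] [0.0005 0.0005]
```

```bash
python3 - <<'E'
from h import *
k=512/800
sc,sd=load("sc1"),load("sd1")
print("jar lid",tri([(sc,np.array((396,434))*k),(sd,np.array((337,218))*k)]))
# lid width
for d,a,b in [(sc,(382,434),(411,434)),(sd,(327,218),(347,218))]:
    P=plane(d,np.array([a,b])*k,0.065);print(np.linalg.norm(P[0]-P[1]),P.mean(0))
w0,w1,w2=[load(n) for n in("w0","w1","w2")]
for nm,o in {"check":[(w0,(232,291)),(w2,(647,305))],"p1":[(w0,(307,217)),(w2,(726,236))],"p2":[(w0,(279,112)),(w2,(721,145))],"p3":[(w1,(371,74)),(w2,(747,32))]}.items():
    x,e=tri([(d,np.array(p)*k) for d,p in o]);print(nm,x.round(4),np.round(e,4))
E
```

```text
jar lid (array([ 0.75491077, -0.2339121 ,  0.06349912]), [np.float64(0.0036540902337760446), np.float64(0.003654090233775773)])
0.053653326064762905 [ 0.76007639 -0.23287458  0.065     ]
0.05659359085146275 [ 0.75134317 -0.23477331  0.065     ]
check [ 0.4234 -0.1358  0.0377] [0.0002 0.0002]
p1 [ 0.4878 -0.2042  0.0365] [0.0013 0.0013]
p2 [ 0.5695 -0.1857  0.0371] [0.0004 0.0004]
p3 [ 0.6658 -0.198   0.0353] [0.0014 0.0014]
```

Rough samples and tray agree: spacing is 78 mm, tray yaw is about 3.8°, and lying height comes out near 0.025. The jar is close to p3, so I'll grip p3 20 mm off-centre, away from the jar. Starting with p3.

```bash
cat > a.py <<'E'
from station import r
from h import *
TY=3.8; U=np.array([np.cos(np.radians(TY)),np.sin(np.radians(TY))]);V=np.array([-U[1],U[0]])
BAY1=np.array([0.518,0.130])
def bay(k): return BAY1+(k-1)*0.078*U
def st(): 
    s=r.sense(); return f"t={s['clock']:.1f} op={s['opening']*1000:.1f} F={np.round(s['contact_force'],1)} p={np.round(s['tcp_pos'],4)}"
def locate(d,exp,z=0.025,rad=0.08):
    best=None
    for c,a,b,w,l in blues(d,150):
        P=plane(d,[c,a,b],z);v=P[2]-P[1];v=v*np.sign(v[1])
        D=np.linalg.norm(P[0][:2]-exp)
        if D<rad and (best is None or D<best[0]): best=(D,P[0][:2],np.degrees(np.arctan2(-v[0],v[1])),np.linalg.norm(v))
    return best
def pick(exp,ang,s,name,zg=0.028):
    a=np.radians(ang);g=np.array(exp)+s*np.array([-np.sin(a),np.cos(a)])
    r.reach([g[0],g[1],0.40],[180,0,90+ang])
    d=r.snapshot("wrist");save(d,"pk_"+name)
    B=locate(d,np.array(exp)); print(name,"hover",B and [np.round(x,4) for x in B])
    return B
def grasp(c,ang,s,name,zg=0.028,sq=40):
    a=np.radians(ang);g=np.array(c)+s*np.array([-np.sin(a),np.cos(a)]);o=[180,0,90+ang]
    r.reach([g[0],g[1],0.30],o)
    r.servo_line([g[0],g[1],zg+0.163],speed=0.12); print("down",st())
    r.grab(sq); print("grabbed",st())
    r.servo_line([g[0],g[1],0.33],speed=0.2); print("lifted",st())
def place(k,s,zg=0.028,dz=0.0025):
    b=bay(k)+s*V;o=[180,0,90+TY];z=0.041+(zg-0.023)+0.163
    r.reach([b[0],b[1],0.33],o); print("over",st())
    r.servo_line([b[0],b[1],z+0.03],speed=0.2)
    r.servo_line([b[0],b[1],z+dz],speed=0.06); print("low",st())
    r.let_go(); print("open",st())
    r.servo_line([b[0],b[1],0.33],speed=0.2)
E
python3 - <<'E'
from a import *
pick([0.667,-0.200],-5,0.02,"p3")
print(st())
E
```

```text
p3 hover [np.float64(0.0019), array([ 0.6689, -0.2002]), np.float64(-4.8796), np.float64(0.0984)]
t=6.5 op=88.1 F=[-0.6 -0.7 -0.7] p=[ 0.6687 -0.1795  0.4005]
```

View pics/pk_p3.png

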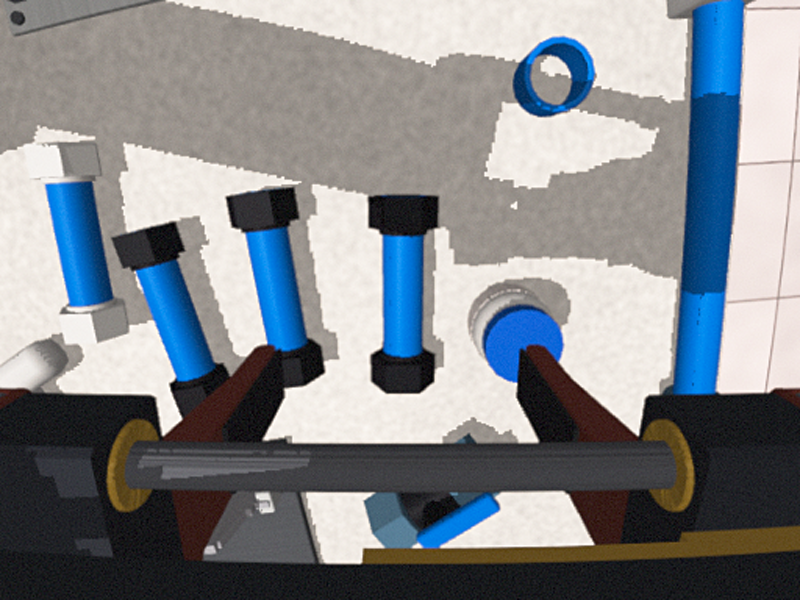

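p3 is at (403,295), matching the estimate to 2 mm. The jar base is at (508,312), so I'll grip 30 mm up-pipe to stay clear of it.

```bash
python3 - <<'E'
from a import *
grasp([0.669,-0.200],-4.9,0.03,"p3")
if r.sense()['opening']>0.02:
    r.reach([*(bay(3)+0.03*V),0.33],[180,0,90+TY]); print(st())
    save(r.snapshot("wrist"),"h_p3")
E
```

```text
down t=8.1 op=88.1 F=[ 0.1  0.9 -0.3] p=[ 0.6719 -0.1702  0.1924]
grabbed t=9.0 op=31.3 F=[ 1.2  0.5 -0.9] p=[ 0.6716 -0.1701  0.191 ]
lifted t=9.8 op=31.1 F=[-0.2 -0.1 -1.5] p=[ 0.6714 -0.1701  0.328 ]
t=11.1 op=31.3 F=[ 0.1  0.2 -1.2] p=[0.672  0.1689 0.3297]
```

View pics/h_p3.png

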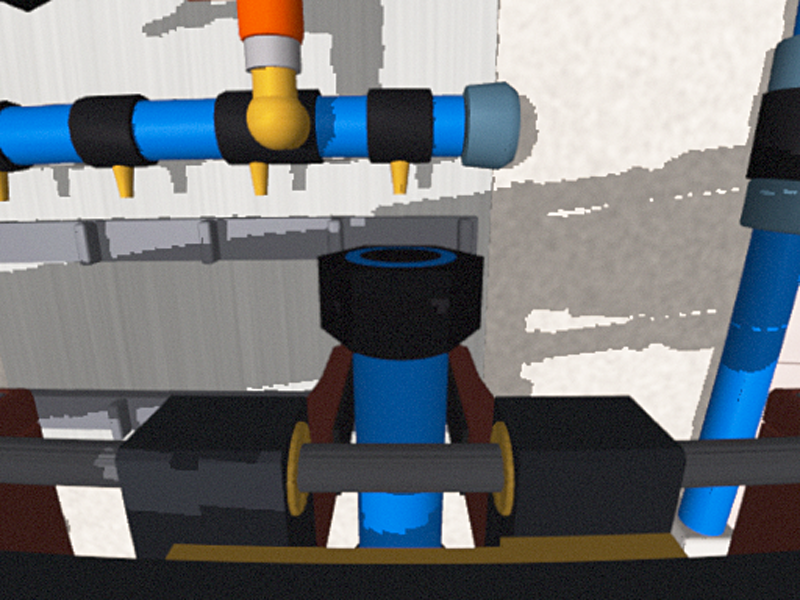

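The sample is held straight and lined up with the nozzle at (400,175), between the dividers at (337,240) and (468,240). Placing it.

```bash
python3 - <<'E'
from a import *
place(3,0.03)
B=pick([0.570,-0.187],1.7,0.0,"p2")
grasp(B[1],B[2],0.0,"p2")
if r.sense()['opening']>0.02:
    place(2,0.0)
d=r.snapshot("wrist"); save(d,"pl_2")
E
```

```text
over t=11.4 op=31.5 F=[-0.6  0.5 -1.6] p=[0.6719 0.1692 0.33  ]
low t=12.6 op=31.3 F=[-0.3  0.1 -1. ] p=[0.6716 0.1703 0.2112]
open t=13.6 op=87.9 F=[ 0.2  0.  -0.8] p=[0.6717 0.1703 0.2115]
p2 hover [np.float64(0.0009), array([ 0.5708, -0.1874]), np.float64(1.8451), np.float64(0.098)]
down t=17.3 op=87.7 F=[ 0.2 -0.2  0.4] p=[ 0.5712 -0.1875  0.1922]
grabbed t=18.2 op=31.2 F=[ 0.1 -0.   0.5] p=[ 0.5708 -0.1874  0.191 ]
lifted t=19.1 op=31.0 F=[ 0.3  0.7 -1.8] p=[ 0.5706 -0.1873  0.3282]
over t=20.3 op=30.8 F=[-1.1 -0.3 -1.4] p=[0.596  0.1341 0.3297]
low t=21.5 op=31.6 F=[ 0.7 -0.1 -1.6] p=[0.5958 0.1352 0.2112]
open t=22.5 op=87.7 F=[0.2 0.  1.3] p=[0.5958 0.1352 0.2115]
```

View pics/pl_2.png

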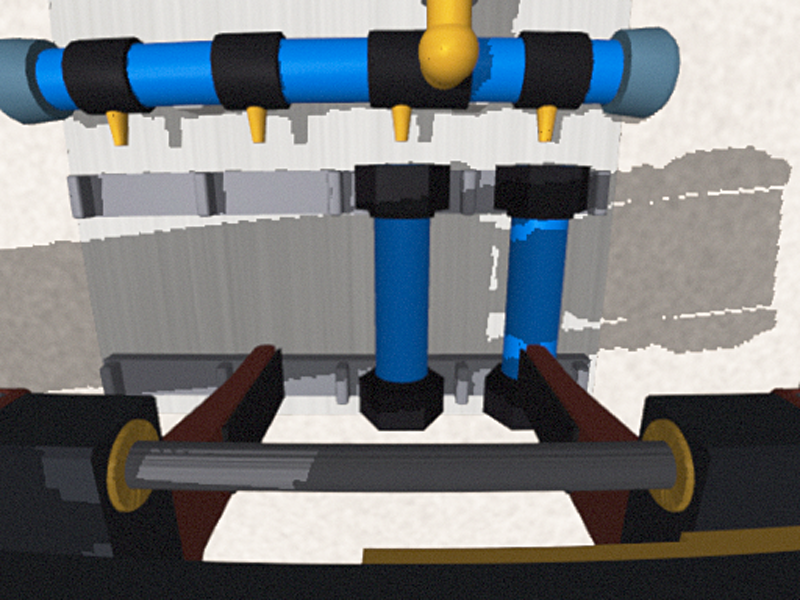

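p2 sits at (402,295) and p3 at (540,290). Both lie in their bays between dividers, facing their nozzles. Next p1, gripped 30 mm toward −y to clear check's nut.

```bash
python3 - <<'E'
from a import *
B=pick([0.486,-0.206],8.0,-0.03,"p1")
C=locate(load("pk_p1"),np.array([0.42,-0.138])); print("check",C)
E
```

```text
p1 hover [np.float64(0.0019), array([ 0.4848, -0.2045]), np.float64(8.0612), np.float64(0.0985)]
check (np.float64(0.05255444010770085), array([ 0.37074977, -0.11965923]), np.float64(-2.9749494213918024), np.float64(0.09740374586856461))
```

View pics/pk_p1.png

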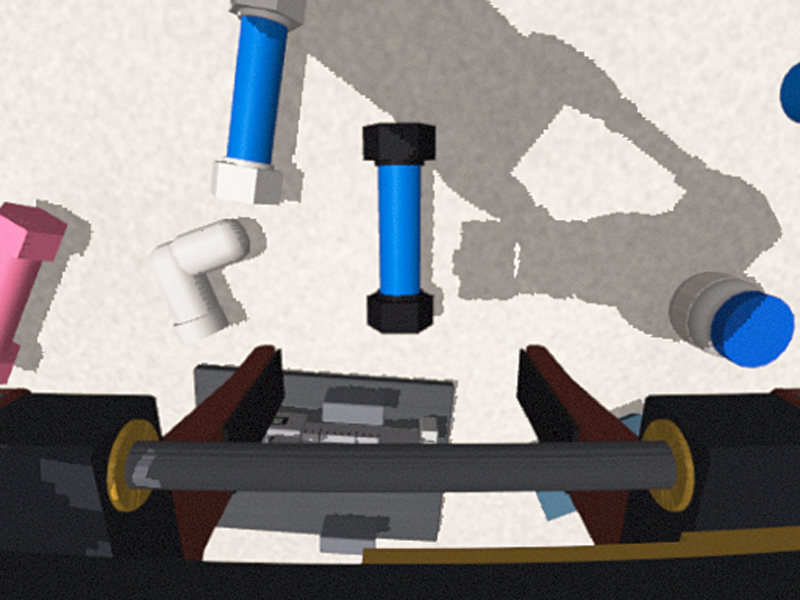

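The knock has happened: check moved about 5 cm, to (258,90) in this picture, or world (0.371,−0.120). p1 at (398,230) is now free on both sides, so I'll grip it centred.

```bash
python3 - <<'E'
from a import *
grasp([0.485,-0.205],8.0,0.0,"p1")
if r.sense()['opening']>0.02:
    place(1,0.0)
    B=pick([0.371,-0.12],-3.0,0.0,"ck"); print(r.inverse_kinematics([0.371,-0.12,0.19],[180,0,87]))
    print(st())
E
```

```text
down t=26.4 op=87.6 F=[-1.  -0.3  0.5] p=[ 0.4854 -0.2052  0.1921]
grabbed t=27.3 op=31.5 F=[ 0.1 -0.9 -0.2] p=[ 0.485 -0.205  0.191]
lifted t=28.1 op=31.1 F=[ 0.1 -0.4 -1.8] p=[ 0.4848 -0.2049  0.3282]
over t=29.4 op=31.4 F=[ 0.6 -0.5 -1.1] p=[0.5182 0.1292 0.3296]
low t=30.6 op=31.3 F=[ 0.8 -1.4 -1.9] p=[0.5179 0.13   0.2113]
open t=31.6 op=87.9 F=[0.5 0.2 0.7] p=[0.518  0.13   0.2115]
ck hover [np.float64(0.0034), array([ 0.3702, -0.1233]), np.float64(-2.9393), np.float64(0.0958)]
[-22.92614625 -25.77086703 119.74736614   0.          86.02350089
 -19.92614625]
t=33.5 op=87.8 F=[-0.2  0.4  0.2] p=[ 0.3716 -0.1195  0.3992]
```

View pics/pk_ck.png

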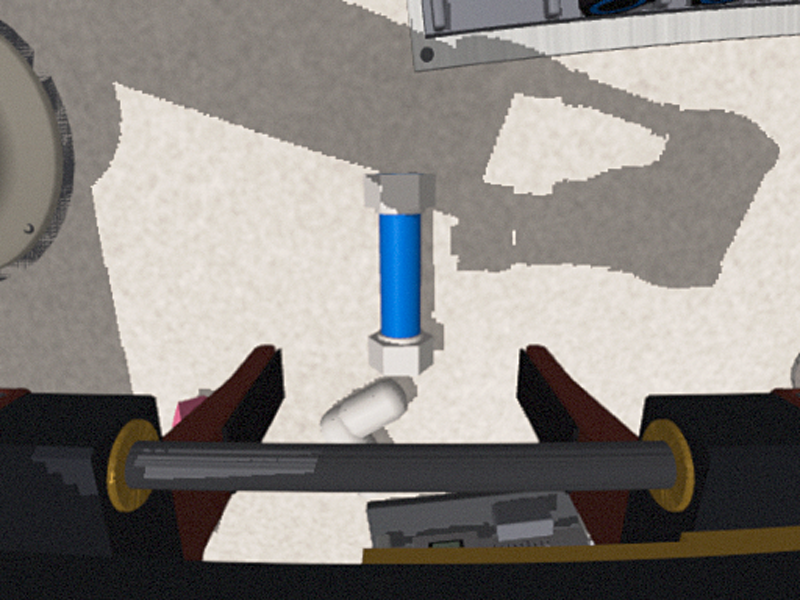

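Check is at (400,275) with the elbow just beyond its near nut at (385,400). The vertical lift stays clear of it.

```bash
python3 - <<'E'
from a import *
grasp([0.3705,-0.122],-3.0,0.0,"ck")
if r.sense()['opening']>0.02:
    place(0,0.0)
    r.reach([0.50,0.05,0.45],[180,0,90+TY]);save(r.snapshot("wrist"),"tray1");save(r.snapshot("scene"),"sc2")
    r.reach([0.50,0.22,0.42],[180,0,-90+TY]);save(r.snapshot("wrist"),"gun0")
    print(st())
E
```

```text
down t=35.1 op=87.8 F=[ 0.2  0.2 -0. ] p=[ 0.3708 -0.1221  0.192 ]
grabbed t=36.0 op=31.4 F=[-0.3  0.   0.6] p=[ 0.3705 -0.122   0.191 ]
lifted t=36.8 op=31.3 F=[-0.6  0.1 -2.1] p=[ 0.3704 -0.122   0.3284]
over t=37.8 op=31.3 F=[ 0.1 -0.8 -2. ] p=[0.4401 0.1242 0.3293]
low t=39.0 op=31.3 F=[-0.4 -1.1 -1.4] p=[0.4401 0.1249 0.2113]
open t=40.0 op=88.1 F=[-0.3 -0.4 -0.8] p=[0.4402 0.1248 0.2115]Traceback (most recent call last):
  File "<stdin>", line 6, in <module>
station.IKError: the arm cannot take that pose within its joint ranges
```

View pics/tray1.png

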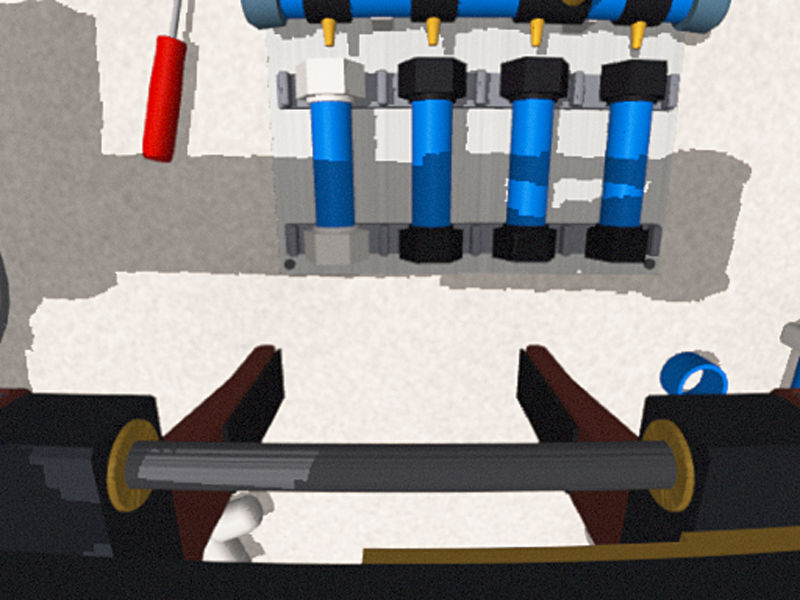

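All four samples lie properly in their bays: check at (330,165), the others at (432,160), (530,160) and (625,160), each facing its nozzle. Now the gun, with two closer views.

```bash
python3 - <<'E'
from a import *
r.reach([0.42,0.30,0.40],[180,0,TY]);save(r.snapshot("wrist"),"g0")
r.reach([0.42,0.38,0.40],[180,0,TY]);save(r.snapshot("wrist"),"g1")
print(st())
E
```

```text
t=43.9 op=87.7 F=[-0.7 -0.7 -0. ] p=[0.4202 0.3799 0.3998]
```

View pics/g0.png

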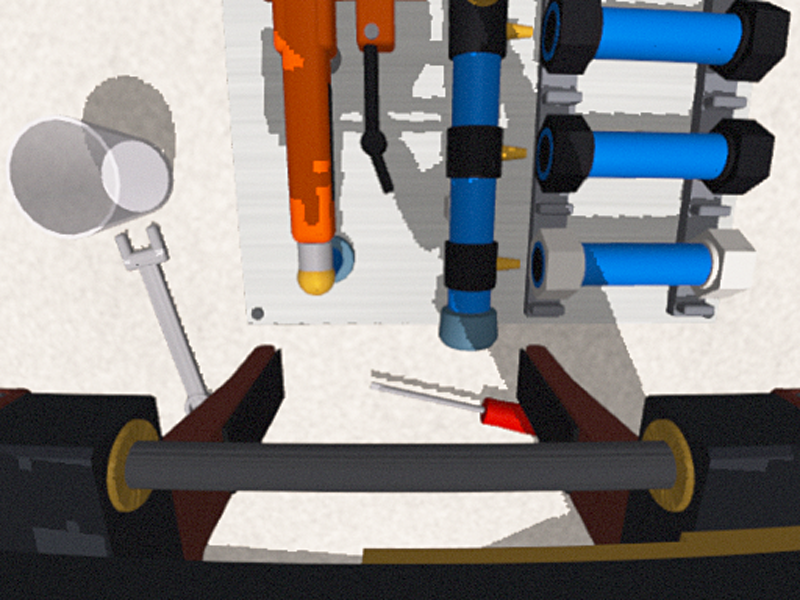

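View pics/g1.png

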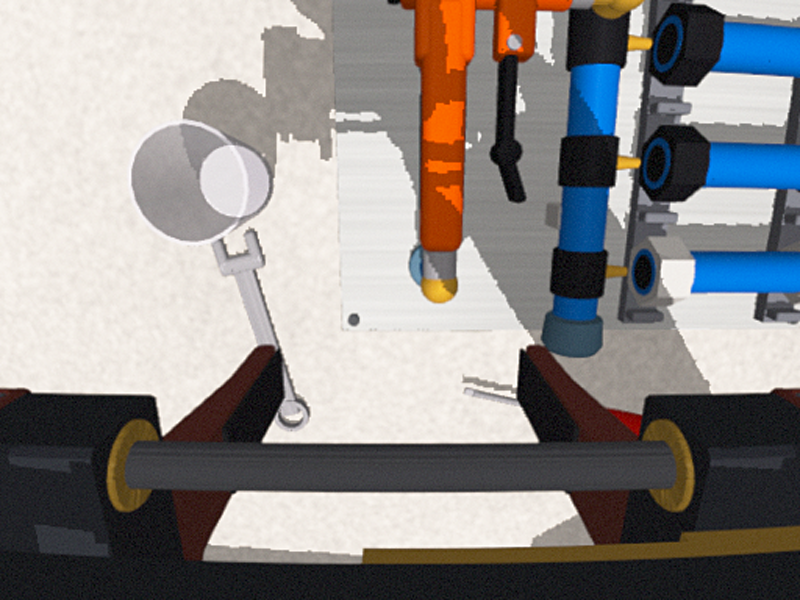

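```bash
python3 - <<'E'
from a import *
k=512/800
g0,g1,w3,w2=[load(n) for n in("g0","g1","w3","w2")]
for d,n in((g0,"g0"),(g1,"g1")):
    hsv=cv2.cvtColor(d["frame"],cv2.COLOR_RGB2HSV); m=cv2.inRange(hsv,(3,150,60),(17,255,255))
    row=int((143 if n=="g0" else 153)*k); 
    for rr in (row-20,row,row+20,row+35):
        xs=np.where(m[rr])[0]; print(n,rr/k,xs.min()/k,xs.max()/k)
def T(n,o):
    x,e=tri([(d,np.array(p)*k) for d,p in o]);print(n,x.round(4),np.round(e,4));return x
T("pad",[(g0,(373,143)),(g1,(506,153))])
T("pad3",[(g0,(373,143)),(g1,(506,153)),(w3,(346,218)),(w2,(124,218))])
T("pivot",[(g0,(371,31)),(g1,(514,43)),(w3,(337,138))])
T("knob",[(g0,(316,280)),(g1,(440,288)),(w3,(310,323))])
T("beaker top L-R mid",[(g0,(65,176)),(g1,(190,183))])
T("nozz bay1",[(g0,(525,153)),(g1,(640,163))])
# silhouette pads
for z in (0.08,0.094):
  for d,a,b in((g0,(361,143),(385,143)),(g1,(493,153),(520,153))): print(z,plane(d,np.array([a,b])*k,z).round(4).tolist())
for d in (g0,g1): print(-d["R"].T@d["t"])
f=g0["frame"][40:200,140:380,::-1]; cv2.imwrite("pics/gc.png",cv2.resize(f,(800,533),interpolation=cv2.INTER_CUBIC))
E
```

```text
g0 110.9375 284.375 328.125
g0 142.1875 285.9375 328.125
g0 173.4375 289.0625 329.6875
g0 196.875 290.625 331.25
g1 120.3125 421.875 464.0625
g1 151.5625 421.875 462.5
g1 182.8125 420.3125 462.5
g1 206.25 420.3125 460.9375
pad [0.5082 0.3216 0.0838] [0.0001 0.0001]
pad3 [0.5084 0.3214 0.0835] [0.0002 0.0004 0.0007 0.001 ]
pivot [0.5682 0.3255 0.0909] [0.0004 0.0003 0.0002]
knob [0.4213 0.3538 0.084 ] [0.0002 0.0003 0.0005]
beaker top L-R mid [0.4783 0.5122 0.0879] [0.0003 0.0003]
nozz bay1 [0.5111 0.2207 0.0493] [0. 0.]
0.08 [[0.5081, 0.3291, 0.08], [0.509, 0.3145, 0.08]]
0.08 [[0.5077, 0.3287, 0.08], [0.5089, 0.3122, 0.08]]
0.094 [[0.5073, 0.3279, 0.094], [0.5082, 0.314, 0.094]]
0.094 [[0.5069, 0.3314, 0.094], [0.5081, 0.3156, 0.094]]
[0.49142747 0.30418214 0.3798777 ]
[0.4914869  0.38495395 0.37930513]
```

View pics/gc.png

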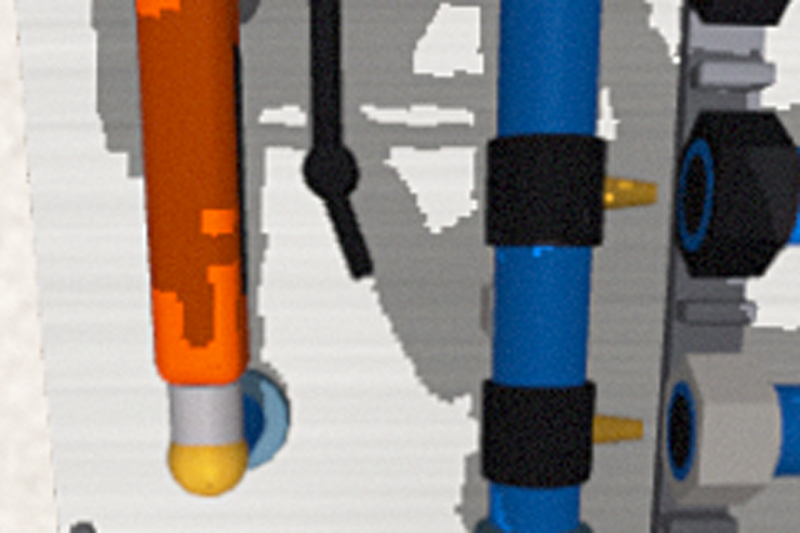

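```bash
python3 - <<'E'
from a import *
k=512/800
g0,g1=load("g0"),load("g1")
def edges(d,y):
    hsv=cv2.cvtColor(d["frame"],cv2.COLOR_RGB2HSV); m=cv2.inRange(hsv,(3,150,60),(17,255,255))
    xs=np.where(m[int(round(y))])[0]; return xs.min(),xs.max()+1
# same world x rows: row g0 -> row g1 via projection of a point at z .094
for x in (0.47,0.49,0.51,0.53):
    r0=proj(g0,[x,0.36,0.094])[0];r1=proj(g1,[x,0.36,0.094])[0]
    e0,e1=edges(g0,r0[1]),edges(g1,r1[1])
    for j,n in enumerate(("back","front")):
        X,e=tri([(g0,(e0[j],r0[1])),(g1,(e1[j],r1[1]))]); print(x,n,X.round(4),np.round(e,4))
    print(plane(g0,[(e0[0],r0[1]),(e0[1],r0[1])],0.094)[:,1].round(4),plane(g1,[(e1[0],r1[1]),(e1[1],r1[1])],0.094)[:,1].round(4))
E
```

```text
0.47 back [0.4686 0.3705 0.0846] [0.0001 0.0001]
0.47 front [0.4701 0.3439 0.0808] [0.0001 0.0001]
[0.3684 0.3421] [0.371  0.3457]
0.49 back [0.4892 0.3721 0.0832] [0.0002 0.0002]
0.49 front [0.4909 0.3458 0.0863] [0. 0.]
[0.3696 0.3447] [0.3725 0.3468]
0.51 back [0.5097 0.3738 0.0853] [0.0002 0.0002]
0.51 front [0.5114 0.3476 0.0849] [0. 0.]
[0.3717 0.3463] [0.3741 0.3488]
0.53 back [0.53   0.3745 0.0874] [0.0002 0.0002]
0.53 front [0.5317 0.349  0.087 ] [0. 0.]
[0.3729 0.3479] [0.3748 0.3498]
```

The squeeze point is at (0.507, 0.344). Pad front 0.314 to handle back 0.374 is 60 mm, which matches. I'll centre the gripper 3 mm toward +y for the soft stage and squeeze lightly.

```bash
python3 - <<'E'
from a import *
S=np.array([0.507,0.344])+0.003*V
r.reach([*S,0.36],[180,0,TY]); r.servo_line([*S,0.243],speed=0.08); print(st())
r.grab(6); print(st())
r.wait(0.3); print(st()); 
E
```

```text
t=45.9 op=87.9 F=[-0.4  0.   0.2] p=[0.5069 0.3471 0.2438]
t=46.6 op=54.0 F=[-1.8 -1.4  1.3] p=[0.5066 0.347  0.2429]
t=46.9 op=53.7 F=[-3.9 -0.8  0.1] p=[0.5067 0.347  0.2429]
```

Opening is 53.7 mm, so the trigger is at the end of soft. I hold for a second, then press to full.

```bash
python3 - <<'E'
from a import *
r.wait(0.8); print(st())
S=np.array([0.507,0.344])
r.grab(24); print(st())
r.servo_line([*(S+0.006*V),0.243],speed=0.02); print(st())
r.wait(0.3); print(st())
E
```

```text
t=47.7 op=53.9 F=[-4.6 -2.7  0.1] p=[0.5067 0.347  0.2429]
t=47.9 op=47.2 F=[-2.3 10.4 -3.2] p=[0.5063 0.3491 0.2427]
t=48.2 op=47.2 F=[-5.1 -0.7 -0. ] p=[0.5064 0.3501 0.2429]
t=48.5 op=47.7 F=[-5.7 -0.2 -1.6] p=[0.5065 0.3501 0.2428]
```

Opening is 47.7 mm, so full air. I hold it for over 2 s and watch for any slackening, then release.

```bash
python3 - <<'E'
from a import *
for i in range(8): r.wait(0.3); print(st())
S=np.array([0.507,0.344])+0.006*V
r.servo_line([*(S-0.003*V),0.243],speed=0.05) if False else None
r.let_go(); print(st())
r.servo_line([*(S-0.004*V),0.243],speed=0.05)
r.servo_line([*(S-0.004*V),0.38],speed=0.15); print(st())
r.reach([0.42,0.34,0.40],[180,0,TY]);save(r.snapshot("wrist"),"g2");save(r.snapshot("scene"),"sc3")
# caliper views
r.reach([0.34,-0.34,0.38],[180,0,0]);save(r.snapshot("wrist"),"c0")
r.reach([0.34,-0.42,0.38],[180,0,0]);save(r.snapshot("wrist"),"c1");print(st())
E
```

```text
t=48.8 op=47.3 F=[-6.  -0.1 -0.5] p=[0.5065 0.3501 0.2428]
t=49.1 op=46.9 F=[-5.8 -0.8 -0.5] p=[0.5065 0.3501 0.2429]
t=49.4 op=47.5 F=[-4.8  0.4 -0.2] p=[0.5065 0.3501 0.2429]
t=49.7 op=47.3 F=[-4.9  0.1 -0.5] p=[0.5065 0.3501 0.2428]
t=50.0 op=47.4 F=[-5.   0.   0.2] p=[0.5065 0.3501 0.2428]
t=50.3 op=47.2 F=[-5.1 -1.1 -0.1] p=[0.5065 0.3501 0.2428]
t=50.6 op=47.2 F=[-5.  -0.2 -0.1] p=[0.5064 0.3501 0.2429]
t=50.9 op=47.3 F=[-5.   0.1  0.6] p=[0.5065 0.3501 0.2429]
t=51.7 op=88.1 F=[0.6 0.3 0.9] p=[0.5066 0.3502 0.2431]
t=53.0 op=87.9 F=[-0.1  0.1 -0.1] p=[0.5068 0.346  0.3785]
t=56.5 op=87.8 F=[ 0.5  0.9 -0.1] p=[ 0.3403 -0.4198  0.3797]
```

View pics/g2.png

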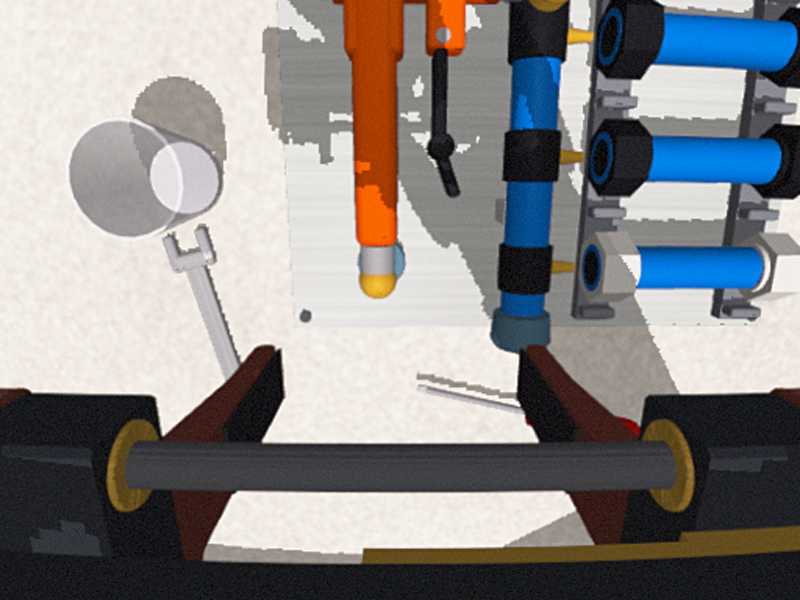

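View pics/c0.png

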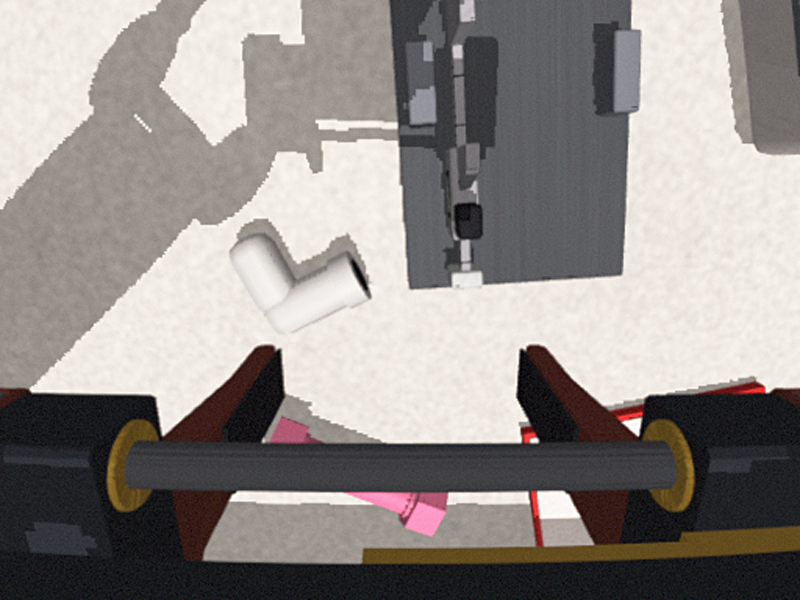

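View pics/c1.png

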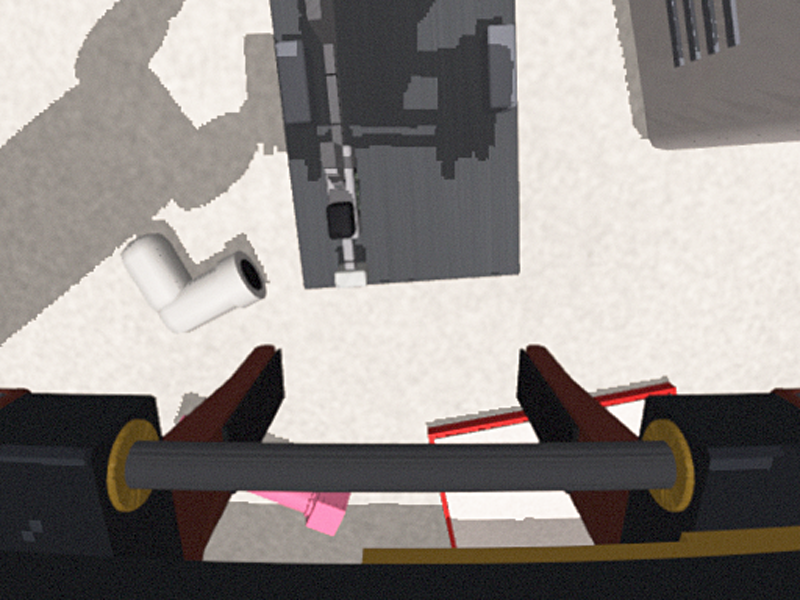

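The trigger has sprung back, with the pad at (440,146). The caliper's black grip is at c0 (467,220), and the rests are at (422,95) and (627,70) in c0. Two views further forward will pin the anvil and rests.

```bash
python3 - <<'E'
from a import *
r.reach([0.42,-0.34,0.38],[180,0,0]);save(r.snapshot("wrist"),"c2")
r.reach([0.42,-0.42,0.38],[180,0,0]);save(r.snapshot("wrist"),"c3");print(st())
for n in("c2","c3"):
    f=load(n)["frame"][:270,100:460,::-1]; cv2.imwrite(f"pics/{n}c.png",cv2.resize(f,(800,600),interpolation=cv2.INTER_CUBIC))
E
```

```text
t=57.6 op=87.8 F=[-0.4 -0.5 -0.5] p=[ 0.4192 -0.4207  0.3798]
```

View pics/c2c.png

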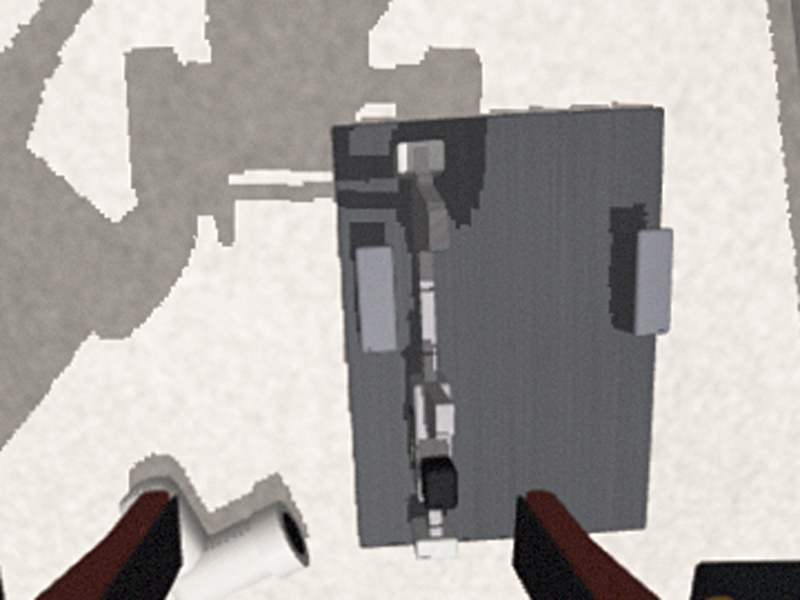

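View pics/c3c.png

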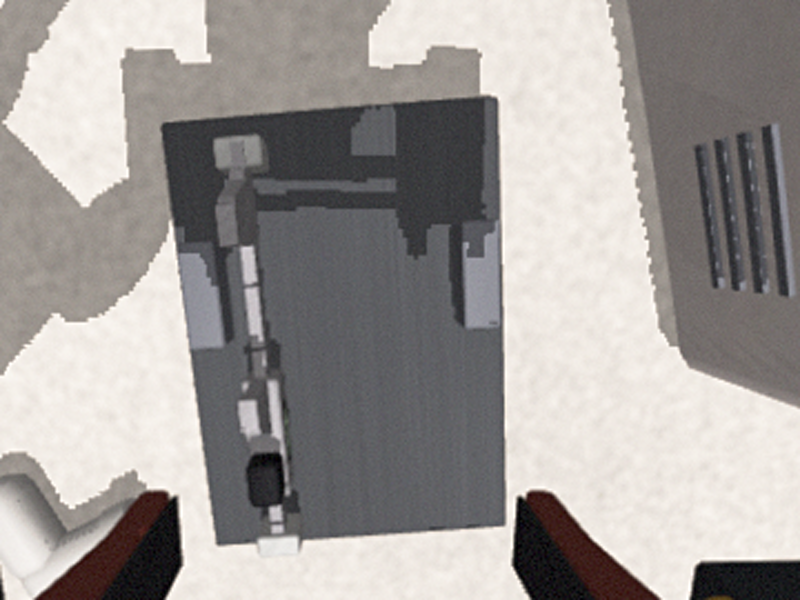

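```bash
python3 - <<'E'
from a import *
c2,c3=load("c2"),load("c3")
f=lambda p:(100+p[0]/2.2222,p[1]/2.2222)
def T(n,p,q):
    x,e=tri([(c2,f(p)),(c3,f(q))]);print(n,x.round(4),np.round(e,4));return x
a=T("rest+",(377,299),(203,296));b=T("rest-",(654,281),(481,275))
P=[T("plate",p,q) for p,q in zip([(333,126),(663,107),(647,527),(360,547)],[(163,123),(493,97),(504,524),(217,544)])]
T("grip top",(439,482),(266,479))
T("endstop far",(420,157),(240,153)); T("endstop near",(436,548),(279,544))
for d,p in((c2,(377,299)),(c3,(203,296)),(c2,(654,281)),(c3,(481,275))): print(plane(d,[f(p)],0.042).round(4))
for d,p in((c2,(439,482)),(c3,(266,479))): print("grip",plane(d,[f(p)],0.068).round(4))
for n,d in(("c2",c2),("c3",c3)):
    F=d["frame"];g=cv2.cvtColor(F,cv2.COLOR_RGB2GRAY)
for n,x0,y0,x1,y1 in(("c2",270,50,330,250),("c3",190,50,250,250)):
    fr=load(n)["frame"][y0:y1,x0:x1,::-1]; cv2.imwrite(f"pics/{n}z.png",cv2.resize(fr,(180*2,1200//2),interpolation=cv2.INTER_CUBIC))
E
python3 -c "
import cv2,numpy as np
a=cv2.imread('pics/c2z.png');b=cv2.imread('pics/c3z.png');cv2.imwrite('pics/cz.png',np.hstack([a,b]))"
```

```text
rest+ [ 0.4681 -0.3535  0.0369] [0.0002 0.0002]
rest- [ 0.478  -0.4844  0.0417] [0.0004 0.0004]
plate [ 0.5503 -0.332   0.0091] [0. 0.]
plate [ 0.5602 -0.4915  0.0169] [0.0002 0.0002]
plate [ 0.3415 -0.509   0.0159] [0. 0.]
plate [ 0.3262 -0.3472  0.0086] [0.0001 0.0001]
grip top [ 0.3839 -0.3834  0.0594] [0.0001 0.0001]
endstop far [ 0.5331 -0.3727  0.0313] [0.0002 0.0002]
endstop near [ 0.3405 -0.3863  0.0397] [0.0003 0.0003]
[[ 0.4687 -0.3532  0.042 ]]
[[ 0.4683 -0.3545  0.042 ]]
[[ 0.4784 -0.4842  0.042 ]]
[[ 0.4776 -0.4843  0.042 ]]
grip [[ 0.3871 -0.3821  0.068 ]]
grip [[ 0.3868 -0.3845  0.068 ]]
```

View pics/cz.png

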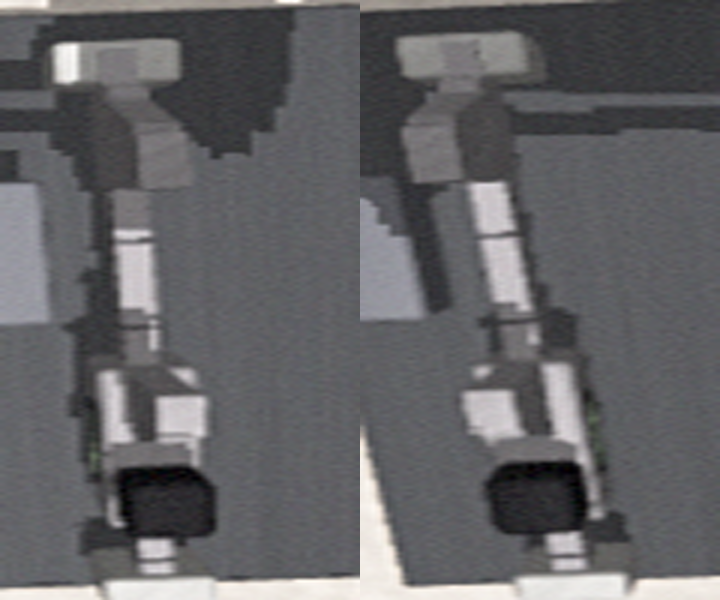

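```bash
python3 - <<'E'
from a import *
c2,c3=load("c2"),load("c3")
A=lambda p:(270+p[0]/6,50+p[1]/3); B=lambda p:(190+(p[0]-360)/6,50+p[1]/3)
for n,p,q in [("anvil near edge",(168,188),(432,182)),("anvil far edge",(162,125),(440,118)),("slide patch far",(182,395),(492,391)),("slide patch near",(182,437),(497,440)),("slide top far",(170,367),(497,367)),("grip top near",(170,535),(540,533)),("grip far edge",(165,470),(535,466))]:
    x,e=tri([(c2,A(p)),(c3,B(q))]);print(n,x.round(4),np.round(e,4),"z.088:",plane(c2,[A(p)],.088).round(4)[0,:2],plane(c3,[B(q)],.088).round(4)[0,:2])
for n in("c0","c1"):
    f=load(n)["frame"][60:190,150:350,::-1] if n=="c1" else load(n)["frame"][0:190,230:360,::-1]
    print(n,f.shape); cv2.imwrite(f"pics/{n}z.png",cv2.resize(f,None,fx=3,fy=3,interpolation=cv2.INTER_CUBIC))
c0,c1=load("c0"),load("c1");k=.64
print(tri([(c0,np.array((467,220))*k),(c1,np.array((341,220))*k)]))
for z in(.057,.068):print(plane(c0,[np.array((467,220))*k],z),plane(c1,[np.array((341,220))*k],z))
E
```

```text
anvil near edge [ 0.4911 -0.3753  0.0913] [0.0002 0.0002] z.088: [ 0.4913 -0.3758] [ 0.4909 -0.3747]
anvil far edge [ 0.5094 -0.3753  0.08  ] [0.0001 0.0001] z.088: [ 0.509  -0.3743] [ 0.5088 -0.3767]
slide patch far [ 0.4281 -0.3807  0.0853] [0.0003 0.0003] z.088: [ 0.429  -0.3803] [ 0.4284 -0.3811]
slide patch near [ 0.4138 -0.3811  0.0869] [0.0013 0.0013] z.088: [ 0.4155 -0.3809] [ 0.4127 -0.3813]
slide top far [ 0.4341 -0.3802  0.074 ] [0.0009 0.0009] z.088: [ 0.4378 -0.3781] [ 0.4359 -0.3822]
grip top near [ 0.3728 -0.3839  0.0649] [0.0004 0.0004] z.088: [ 0.3825 -0.3804] [ 0.3815 -0.3869]
grip far edge [ 0.3948 -0.383   0.0581] [0.0002 0.0002] z.088: [ 0.4046 -0.3787] [ 0.4042 -0.3869]
c0 (190, 130, 3)
c1 (130, 200, 3)
(array([ 0.38323205, -0.38284933,  0.05664536]), [np.float64(0.0002945681427530245), np.float64(0.00029456814275299626)])
[[ 0.3835613 -0.3827938  0.057    ]] [[ 0.38297001 -0.38289197  0.057     ]]
[[ 0.3845969  -0.38123855  0.068     ]] [[ 0.38402022 -0.38427789  0.068     ]]
```

View pics/c0z.png

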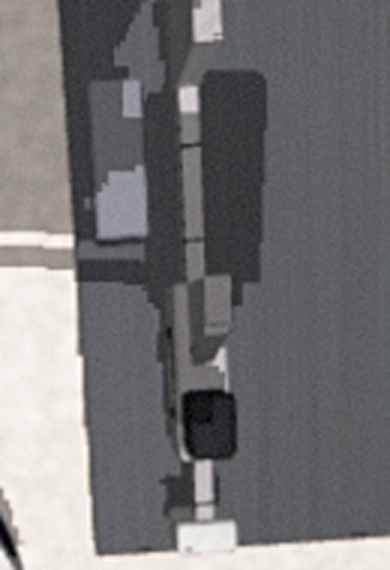

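The measurements agree:
- **Rest point:** (0.478, −0.419) at 4.2°.
- **Anvil face:** x≈0.491.
- **Sliding face:** x≈0.429, a gap of about 62 mm.
- **Grip:** (0.383, −0.383).

Next I fetch the check sample from bay 0.

```bash
cat >> a.py <<'E'
CA=4.2;CU=np.array([np.cos(np.radians(CA)),np.sin(np.radians(CA))]);CV=np.array([-CU[1],CU[0]])
REST=np.array([0.4783,-0.4187])
E
python3 - <<'E'
from a import *
b=bay(0)
r.reach([*b,0.41],[180,0,90+TY]);d=r.snapshot("wrist");save(d,"pk_ck2")
B=locate(d,b,z=0.043);print(B,b)
if B and B[0]<0.01:
    g=bay(0)
    r.servo_line([*g,0.041+0.005+0.163],speed=0.13);print(st())
    r.grab(40);print(st())
    r.servo_line([*g,0.36],speed=0.2);print(st())
    p=REST-0.002*CU
    r.reach([*p,0.36],[180,0,90+CA]);print(st());save(r.snapshot("wrist"),"h_ck");save(r.snapshot("side"),"h_sd")
E
```

```text
(np.float64(0.0011977068041843187), array([0.44011849, 0.1236341 ]), np.float64(4.5730650567357225), np.float64(0.09514664104126005)) [0.44017149 0.12483064]
t=61.3 op=88.0 F=[-0.7 -0.3  0.4] p=[0.4405 0.1249 0.2099]
t=62.2 op=31.5 F=[0.4 0.6 0.8] p=[0.4402 0.1248 0.209 ]
t=63.1 op=31.2 F=[ 0.   0.5 -2.6] p=[0.4401 0.1248 0.3583]
t=65.1 op=31.2 F=[-0.4  0.4 -2.4] p=[ 0.4769 -0.4178  0.3603]
```

View pics/h_ck.png

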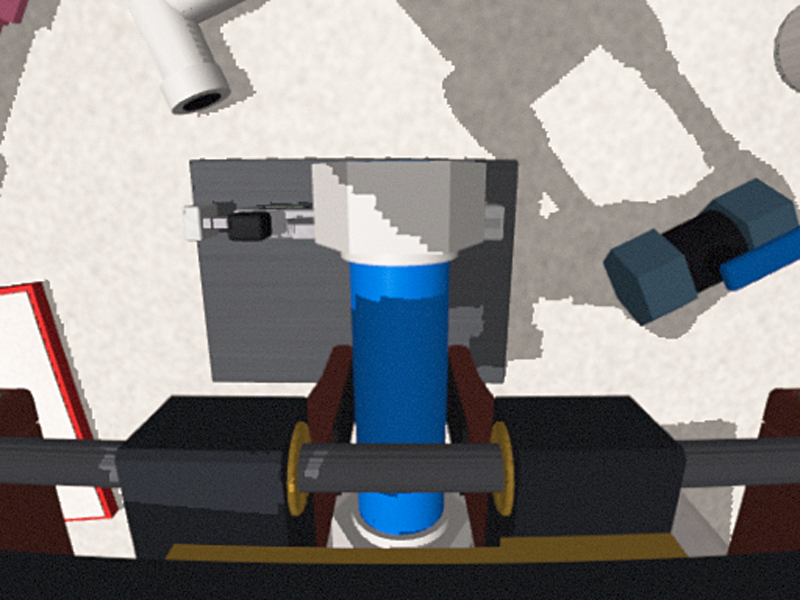

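```bash
python3 - <<'E'
from a import *
d=load("h_ck");g=REST-0.002*CU; z=0.3603-0.168
for s in(0.051,0.075,-0.051):
    for dz in (0,0.016,0.023): print(s,dz,(proj(d,[*(g+s*CV),z+dz])[0]/.64).round())
E
```

```text
0.051 0 [398. 243.]
0.051 0.016 [398. 251.]
0.051 0.023 [398. 256.]
0.075 0 [398. 165.]
0.075 0.016 [398. 164.]
0.075 0.023 [398. 163.]
-0.051 0 [398. 514.]
-0.051 0.016 [398. 546.]
-0.051 0.023 [398. 561.]
```

The held sample projects where it should: nut junction predicted at (398,256) and seen at (400,258). Lowering it onto the rests.

```bash
python3 - <<'E'
from a import *
p=REST-0.002*CU; z=0.065+0.005+0.163
r.servo_line([*p,z+0.03],speed=0.15)
r.servo_line([*p,z+0.002],speed=0.05);print(st())
r.let_go();print(st())
r.servo_line([*p,0.36],speed=0.2)
r.reach([0.39,-0.40,0.42],[180,0,0]);save(r.snapshot("wrist"),"c4");print(st())
E
```

```text
t=66.7 op=31.2 F=[ 0.4 -0.6 -1.6] p=[ 0.4763 -0.4188  0.2349]
t=67.7 op=87.6 F=[ 0.1  0.1 -0.4] p=[ 0.4763 -0.4188  0.235 ]
t=69.9 op=87.9 F=[-0.1  0.1  0.8] p=[ 0.3902 -0.4001  0.4191]
```

View pics/c4.png

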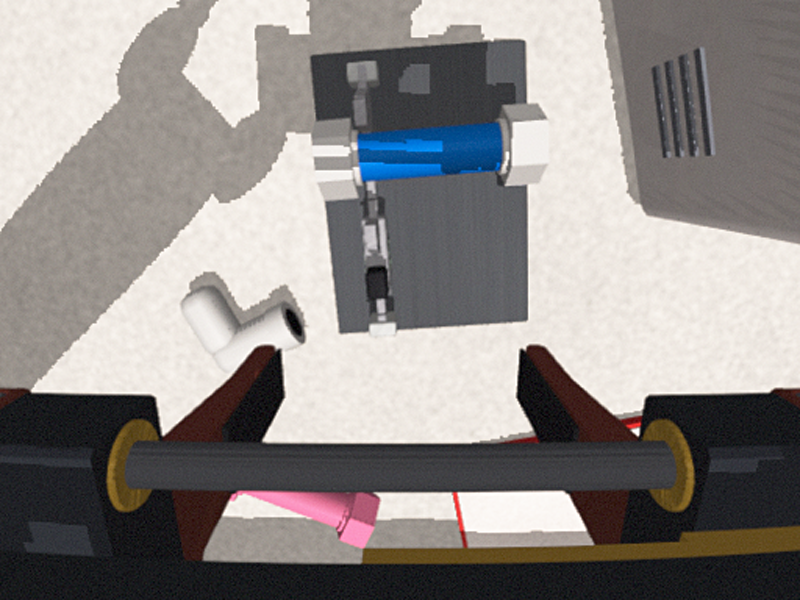

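The sample lies across the rests with its blue section at (430,150), and the jaws fall just inside the left nut. I verify its position, then pinch the grip.

```bash
python3 - <<'E'
from a import *
B=locate(load("c4"),REST,z=0.067);print(B,"rest",REST)
G=np.array([0.383,-0.3832]);z=0.163+0.0695
r.reach([*G,0.34],[180,0,CA]);r.servo_line([*G,z+0.03],speed=0.12);r.servo_line([*G,z],speed=0.05);print(st())
r.grab(15);print(st())
r.wait(0.3);print(st())
E
```

```text
(np.float64(0.0023742228758263104), array([ 0.47637621, -0.42009139]), np.float64(4.770938050845276), np.float64(0.0970369218634861)) rest [ 0.4783 -0.4187]
t=71.8 op=88.0 F=[0.8 0.  0.2] p=[ 0.383  -0.3832  0.2325]
t=73.0 op=15.9 F=[-1.1  2.1  0.4] p=[ 0.383  -0.383   0.2325]
t=73.2 op=16.0 F=[-1.6  2.6  1.6] p=[ 0.383  -0.383   0.2325]
```

Pinched at 16.0 mm. Sliding closed slowly, watching the force.

```bash
python3 - <<'E'
from a import *
G=np.array([0.383,-0.3832]);z=0.163+0.0695
def F():
    a=[]
    for _ in range(3): a.append(r.sense()['contact_force']); r.wait(0.02)
    return np.mean(a,0)@np.r_[CU,0]
r.servo_line([*(G+0.012*CU),z],speed=0.03);print(st());f0=F();print("f",f0)
r.servo_line([*(G+0.025*CU),z],speed=0.03);print(st());print(F())
s=0.025
while s<0.037:
    s+=0.0005; r.servo_line([*(G+s*CU),z],speed=0.01); f=F(); print(round(s,4),round(f,2),round(r.sense()['opening']*1000,1))
    if f<f0-4: break
print(st())
E
```

```text
t=73.8 op=15.6 F=[0.4 4.3 0.5] p=[ 0.3954 -0.3821  0.2324]
f 0.7987361130513778
t=74.4 op=16.1 F=[-0.2  5.5  0.8] p=[ 0.4082 -0.3813  0.2324]
0.8044054563640025
0.0255 -0.19 16.1
0.026 -0.13 16.0
0.0265 -0.51 16.2
0.027 -0.92 15.8
0.0275 -0.44 16.3
0.028 -1.07 15.9
0.0285 -1.15 15.6
0.029 -0.93 15.9
0.0295 -1.73 16.2
0.03 -1.35 15.9
0.0305 -1.3 15.6
0.031 -2.4 16.0
0.0315 -3.83 15.6
t=78.4 op=15.6 F=[-4.6  5.3  1.9] p=[ 0.4136 -0.381   0.2324]
```

```bash
python3 - <<'E'
from a import *
G=np.array([0.383,-0.3832]);z=0.163+0.0695
s=0.032; r.servo_line([*(G+s*CU),z],speed=0.01)
for _ in range(3): print(st()); r.wait(0.1)
d=r.snapshot("wrist");save(d,"c5");save(r.snapshot("side"),"c5s")
for _ in range(4): print(st()); r.wait(0.25)
E
```

```text
t=78.6 op=16.2 F=[-5.7  5.4  2.9] p=[ 0.4139 -0.381   0.2324]
t=78.7 op=16.2 F=[-5.7  6.3  2.9] p=[ 0.4139 -0.381   0.2323]
t=78.8 op=16.1 F=[-5.6  5.4  2.9] p=[ 0.4139 -0.381   0.2323]
t=79.0 op=16.1 F=[-6.1  5.1  3. ] p=[ 0.4139 -0.381   0.2323]
t=79.3 op=15.9 F=[-7.   4.9  3.2] p=[ 0.4139 -0.381   0.2323]
t=79.5 op=16.1 F=[-6.4  5.1  2.8] p=[ 0.4139 -0.381   0.2323]
t=79.8 op=16.4 F=[-5.4  5.2  3.2] p=[ 0.4139 -0.381   0.2323]
```

View pics/c5.png

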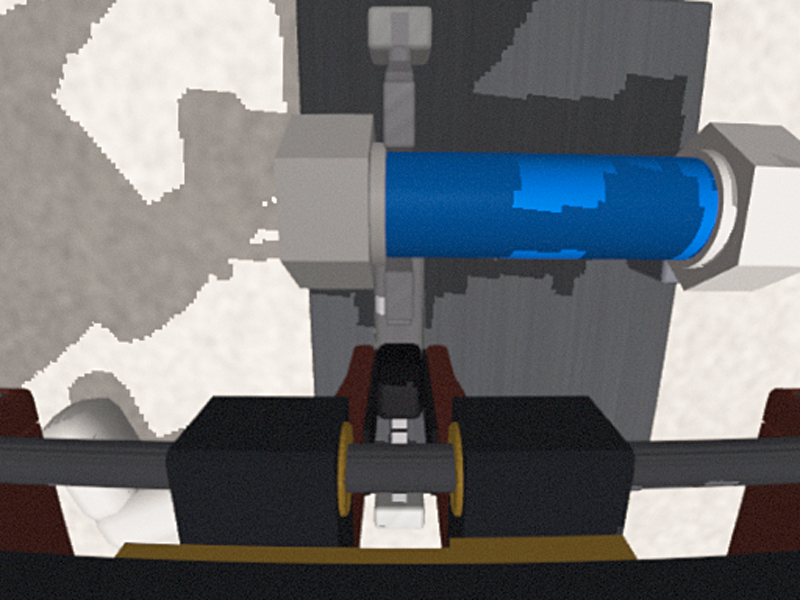

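Both jaws touch the pipe: the anvil at (398,147) and the sliding jaw at (398,258), with about 5 N and no visible rocking. I'll ease slightly and hold at lower force, then open wide.

```bash
python3 - <<'E'
from a import *
G=np.array([0.383,-0.3832]);z=0.163+0.0695
r.servo_line([*(G+0.0315*CU),z],speed=0.01)
for _ in range(3): r.wait(0.25);print(st())
r.servo_line([*(G-0.004*CU),z],speed=0.04);print(st())
r.servo_line([*(G-0.009*CU),z],speed=0.02);print(st())
r.let_go();print(st())
r.servo_line([*(G-0.009*CU),0.36],speed=0.15)
r.reach([0.39,-0.40,0.42],[180,0,0]);d=r.snapshot("wrist");save(d,"c6")
print(locate(d,REST,z=0.067),st())
E
```

```text
t=80.5 op=16.2 F=[-3.8  4.8  1.2] p=[ 0.4137 -0.381   0.2323]
t=80.8 op=15.7 F=[-4.1  5.1  2.2] p=[ 0.4137 -0.381   0.2324]
t=81.0 op=16.3 F=[-4.   6.   1.4] p=[ 0.4137 -0.381   0.2323]
t=82.1 op=16.0 F=[-0.   5.8  1.2] p=[ 0.3782 -0.3835  0.2324]
t=82.5 op=15.9 F=[-0.7  4.8  0.8] p=[ 0.3733 -0.3838  0.2324]
t=83.7 op=87.8 F=[-0.4 -0.6 -0.2] p=[ 0.374  -0.3838  0.2325]
(np.float64(0.0014349297497557325), array([ 0.47823214, -0.42013332]), np.float64(3.792742029654112), np.float64(0.09655042299377868)) t=85.1 op=87.8 F=[-0.1  0.3 -0.2] p=[ 0.3901 -0.4001  0.4185]
```

View pics/c6.png

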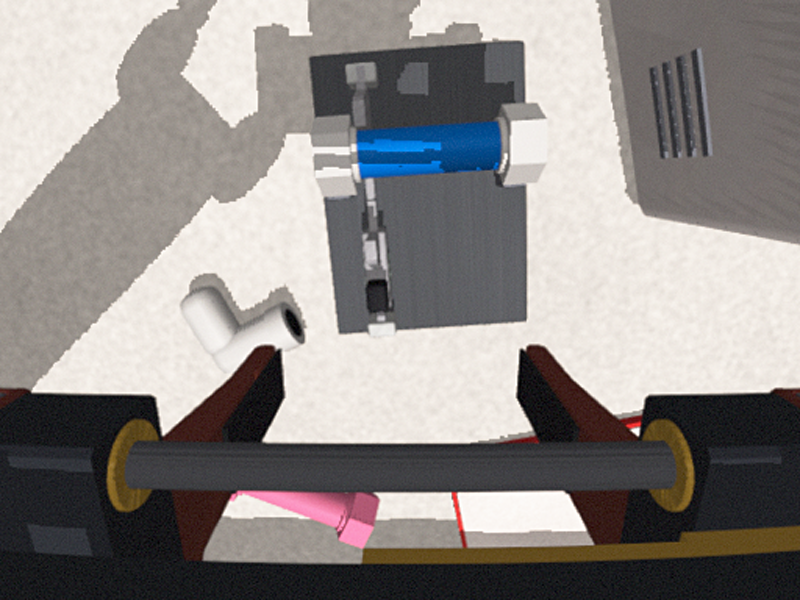

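The caliper is open again with the grip at (376,296), and the sample sits against the anvil at (0.478, −0.420), as it should. Next I check that bay 0 is free, then return the sample.

```bash
python3 - <<'E'
from a import *
p=np.array([0.478,-0.4198]);o=[180,0,90+4.0];z=0.065+0.005+0.163
r.reach([*p,0.36],o);r.servo_line([*p,z],speed=0.12);print(st())
r.grab(40);print(st())
r.servo_line([*p,0.36],speed=0.15);print(st())
r.reach([*bay(0),0.36],[180,0,90+TY]);print(st());save(r.snapshot("wrist"),"h_ck3")
E
```

```text
t=87.7 op=87.8 F=[-0.9 -0.6 -0.3] p=[ 0.4782 -0.42    0.2342]
t=88.6 op=31.5 F=[-1.   0.4  0.2] p=[ 0.478  -0.4198  0.233 ]
t=89.6 op=31.6 F=[-0.1  0.4 -1.7] p=[ 0.4779 -0.4198  0.3584]
t=91.5 op=31.1 F=[-0.3 -0.6 -1.1] p=[0.4405 0.1243 0.36  ]
```

View pics/h_ck3.png

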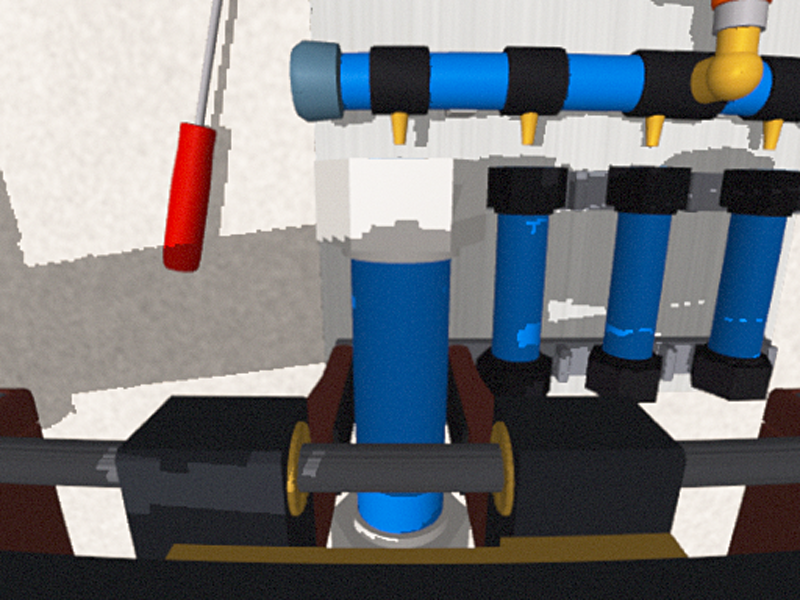

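Check is held straight below nozzle 0 at (400,130), and the other three are still in their bays at (522,280), (640,280) and (755,280). Laying it down, then a last look.

```bash
python3 - <<'E'
from a import *
place(0,0.0)
r.reach([0.50,0.05,0.45],[180,0,90+TY]);d=r.snapshot("wrist");save(d,"fin")
for i in range(4): print(i,locate(d,bay(i),z=0.043,rad=0.03),bay(i).round(4))
r.reach([0.42,0.34,0.40],[180,0,TY]);e=r.snapshot("wrist");save(e,"fin2")
r.reach([0.39,-0.40,0.42],[180,0,0]);f=r.snapshot("wrist");save(f,"fin3");print(st())
a=[cv2.resize(x["frame"][:,:,::-1],(400,300)) for x in(d,e,f,r.snapshot("scene"))]
cv2.imwrite("pics/finm.png",np.vstack([np.hstack(a[:2]),np.hstack(a[2:])]))
E
```

```text
over t=91.8 op=31.2 F=[-0.4 -0.  -2.3] p=[0.44   0.1243 0.3281]
low t=93.1 op=31.3 F=[ 0.2  0.7 -1.4] p=[0.4401 0.1248 0.2113]
open t=94.0 op=88.0 F=[ 0.3 -0.1  0.5] p=[0.4402 0.1248 0.2115]
0 (np.float64(0.002189399995889633), array([0.43969582, 0.12696774]), np.float64(3.571553014621367), np.float64(0.09614308834779448)) [0.4402 0.1248]
1 (np.float64(0.0020994377815538633), array([0.5184439 , 0.13205197]), np.float64(4.7049330038854675), np.float64(0.09809404775463823)) [0.518 0.13 ]
2 (np.float64(0.0032207871017621717), array([0.59549846, 0.1383732 ]), np.float64(4.235587816611542), np.float64(0.09837971127909932)) [0.5958 0.1352]
3 (np.float64(0.003698725664286209), array([0.67269457, 0.14391004]), np.float64(4.726236023972882), np.float64(0.09896174564732363)) [0.6737 0.1403]
t=100.1 op=88.0 F=[-0.3  0.4 -0.5] p=[ 0.3905 -0.3994  0.42  ]
```

View pics/finm.png

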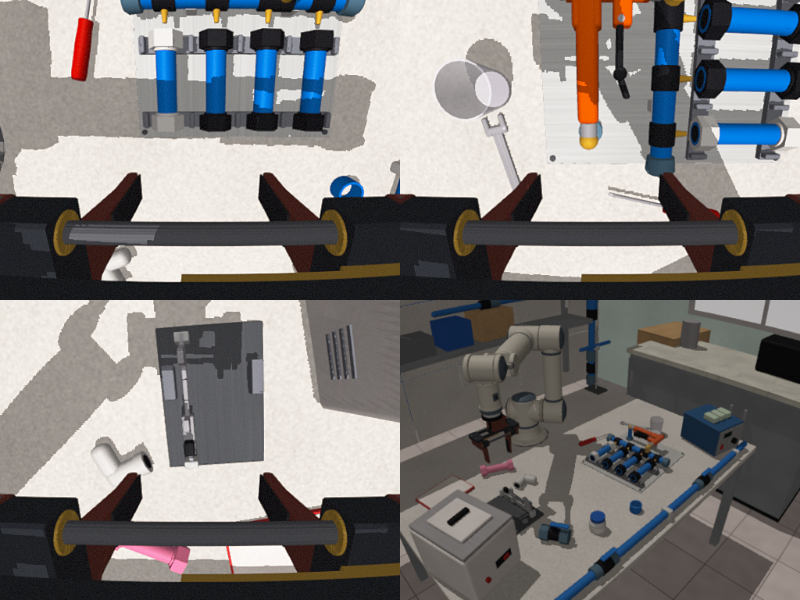

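The last pictures show all four samples in their bays within 4 mm, the trigger released with its pad at (622,73) of the top-right tile, the caliper open with the grip at (190,448), and the bystanders in place. Handing in.

```bash
python3 - <<'E'
from station import r
print(r.hand_in()); print(r.sense()['clock'])
E
```

```text
the job is handed in; nothing more can be done
None
the job is handed in; nothing more can be done
```

I finished the whole sequence and handed in at about 100 s; no verdict is reported. The check sample and the three black-nut samples went into bays 0 to 3. I held the trigger at soft air for about 1.1 s (54 mm opening) and at full air for about 3 s (47 mm), then released it. The caliper was closed on the check sample for about 2.5 s with roughly 3–5 N, and opened again. The check sample is back in bay 0.

- **Last checks:** all four samples are within 4 mm and 1° of their bays. The trigger is back out and the caliper is nearly wide open (jaw at about 2 mm by the gripper's travel). The bystanders look unmoved and the arm is clear.
- **Disagreed or not checked:**
  - The check sample had been knocked about 5 cm before I gripped it, so I measured it again first.
  - The caliper started about 12 mm closed instead of wide open.
  - My first two-view heights for the samples read 12–14 mm too high because the nuts hide part of the pipe. I gripped at the stated height, which the wrist-camera shift supported to about 3 mm.
  - Jaw rocking was not measured. I judged it only from the picture and the low force. There was a steady side load of about 5 N while I slid the grip.

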